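Clamp the green jade block in the ratchet clamp

ROBOT

A 6-joint arm with a two-finger parallel gripper is mounted at the origin on the work surface. World frame = base frame: x ahead of the robot, y to its left, z up, the work surface at z = 0. Lengths are in m, angles in rad, forces in N, time in s.
With the tool pointing down it reaches from about 0.375 to 0.9 m from the base axis. Payload 3.1 kg.
Tool frame: the origin (TCP) lies on the front face of the gripper's body, between the roots of the fingers; the fingertips stand 73 mm ahead of it and the grasp point (between the pads) lies 54 mm ahead of it (manip.finger_overhang is the distance from the TCP to the fingertips, in m); z points along the fingers, y is the direction in which the jaws open and shut (so a half turn about z gives the same grasp; the last joint's range is limited). The gripper opens to 85 mm and grips with 20 to 120 N. Pads are 22 mm wide; open, the fingers measure 114 mm over their backs; the gripper's body (76 mm by 85 mm) begins 54 mm behind the grasp point. The pads swing forward as they close: fully open they stand 13 mm farther back than shut.
Start: joints at [-1.506, 0.527, 1.433, -0, 1.181, -0.178], TCP at [0.15, -0.607, 0.304] pointing down, gripper open.
Joint ranges: [-3.08, 3.08], [-0.75, 2.2], [0.22, 2.44], [-1.43, 4.57], [0, 2.65], [-2.85, 2.85]. Speed limits (rad/s): [2.79, 2.79, 3.14, 3.14, 3.14, 3.14].

INTERFACE

Orientations are given as a unit quaternion [x, y, z, w].
In Python, from station import manip gives the robot as it stands.
- The arm moves only by the tool apply_moves, never from a script. Its argument "increments" is a list that holds one entry, the list of rows, each a list of 4 numbers: the shift along the tool's x, y, z in m, then the turn about the tool's z in degrees. In form: [[[dx, dy, dz, spin], ...]]. A call has 1 to 5 rows; each row shifts and turns the pose as measured when the row begins, along the tool's axes as they then stand; what a row does not reach is not made up. A row lasts 1/10 s, in which the tool goes at most 50 mm and 8.59 degrees, less where a joint would pass 70% of its speed; a pose out of reach is approached as far as the arm can. A call with a gripper value outside its range is refused whole. "fingers" is the opening, from 0 (shut) to 1 (fully open), set as the call begins (left out, the last holds). The fingers move at their own pace and stop on an object; "newtons" is the grip in N (left out, the last holds). Time passes only in rows, so rows that do not move let the fingers close. It gives the time, the measured TCP pose, the force and the opening at its end, in the units of the state.
- manip.sense(): the state, without advancing time (a new reading comes with each control period).
- manip.snapshot(name): name is "scene" or "top"; returns (picture, depth): 420x560x3 uint8, red, green, blue; 420x560 float32, m along the optical axis (not along the pixel's ray), 0 where there is no reading.
- manip.camera_model(name): a dict with "mtx" (3x3 intrinsics, pixels), "R" (3x3) and "t" (3): a world point X has camera coordinates R X + t. Camera axes: x right, y down, z forward; pixel columns grow to the right and rows downward; lengths in m; the calibration is good to about 2 mm. A picture is of the moment at which its call begins. camera_model takes no time and is no camera call.
- manip.sign_off(): hands the job in, once; it reports no verdict.
The state is a dict: "t": time; "q": joint angles; "qd": joint speeds; "tau": joint torques, N m; "tcp_pos": TCP position; "tool_rot": TCP orientation; "force": force on the tool from outside, world axes, zero at the start; "ft_torque": the same for the moment, N m; "finger_gap": opening from 0.0 (shut) to 1.0 (fully open).
Only numpy, scipy, OpenCV 4.12 (cv2) and the standard library are available. Lean on these libraries where they do the work, as an engineer would, in place of code of your own. Each camera call takes 0.05 s, during which the arm holds its last target.

TASK

Clamp the green jade block for engraving: throw the red pawl clear, turn the black knob all the way back to open the clamp, stand the green block in its guide bed and drop the pawl back on the wheel. Then click the knob forward until the sprung end pad's pointer stays in the green band (pad pushed in 5 to 15 mm) and let go; leave the white block, the dark green bangle and the white bowl where they are.

Things in the scene. Friction and masses are not known exactly. Their poses are not given: they have to be found in the camera images.
- clamp: Grey base of the ratchet clamp, bolted down; place and yaw vary. Origin on the table under the knob's vertical axis; z up, y points along the guide bed towards the sprung end pad, x across the bed. From the origin: bed centre (seat) at x -16, y 115 mm; pawl pivot at y -104 mm. A brass eccentric under the ratchet wheel (z 26 to 50 mm) presses on the block's near end.
- seat (a point): Where the block's centre belongs when it stands in the bed, its 90 mm length along y. Axes as the clamp. The bed's floor is 28 mm below (12 mm above the table). Two rails 12 mm high leave 52 mm across x. With the clamp fully open, a block centred here has 4 mm free to the eccentric (-y) and 4 to 12 mm to the pad (+y; the end stop's place varies).
- knob_grip (a point): Black bar knob, 72 mm long, 26 mm wide, its top 130 mm and its underside 84 mm above the table. This point: on the wheel's vertical axis, 110 mm above the table; x along the bar, y across it, z up. It turns with the wheel (63 mm radius, steel blades on its rim, tops 73 mm above the table): at wheel angle 0 the bar lies 0.75 rad counter-clockwise of the clamp's y, at 0.75 along it.
- wheel (a joint): Knob and wheel angle, rad: 0 = fully open (stop), grows clockwise seen from above (tightening), at most 2.0. Pawl down: forward only, a click every 0.314; let go, it settles back on the last blade passed (0.31, 0.63, 0.94, 1.26, 1.57, 1.88). Pawl clear: both ways, friction 0.03 N m. Tightening takes up to 0.5 N m.
- pad_face (a point): Centre of the sprung rubber end pad's face, towards the block (46 mm wide, 40 mm tall), 40 mm above the table. The eccentric drives the block towards it by 20*(0.697-cos(0.8+wheel angle)) mm from fully open: about 15 mm at 0.9, 21 mm at 1.2, 27 mm at 1.5 rad, first taking up the free space.
- pad (a joint): How far the sprung rubber end pad is pushed in (away from the knob), m: 0 free, 0.022 fully in; spring 1 N/mm. A pointer on it moves over a scale on the end stop: white 0 to 5 mm, green 5 to 15 mm, red beyond.
- pawl_pivot (a point): Fixed pivot of the red pawl, 84 mm above the table, 104 mm from the wheel's axis on the side away from the bed; axes as the clamp, the pawl turns about x. Two posts beside it (23 mm either way along x) reach 94 mm above the table. The pawl's arm reaches 52 mm along +y and drops between the wheel's blades; its lever stands up from here.
- pawl_lever (a point): Red round grip bar (44 mm long along the clamp's x, 16 mm thick) at the top of the pawl's lever, 62 mm from the pivot; this point is its centre. With the pawl down it stands straight above the pivot, 146 mm above the table; thrown clear it leans away from the knob, 44 mm out and about 128 mm above the table.
- pawl (a joint): Pawl angle, rad: 0 = down on the wheel; about 0.2 riding over a blade; 0.78 = thrown clear (stop). Pushing its lever level, away from the knob (clamp's -y), raises it. By its balance it falls open past about 0.5 and stays clear; pushed back below about 0.4 it falls onto the wheel. A push under 3 N moves it.
- block_green_center (a point): Green jade block, 44 x 90 x 56 mm (x, y, z; it stands on the table), about 0.3 to 0.6 kg. This point is its centre, 28 mm above its underside; its y axis is its length. Grasp across its 44 mm width.
- block_white_center (a point): White jade block of the same size: not to be moved. This point is its centre. The two blocks swap places from one start to the next.
- bangle_b_mid (a point): Dark green bangle lying on the table, 78 mm across, 12 mm thick, bystander; its centre.
- bowl_mid (a point): White bowl, 110 mm across and 45 mm high, bystander; this point is on its axis, 30 mm up.

How it is judged:
By the outcome, as a careful person would: the job done as asked, in the order asked, and still so for the second after the job is handed in, with the robot touching nothing.
It also fails if it takes over 72 s, if anything falls off the work surface, if the arm or the gripper's body presses on something with over 40 N, if the wrist force passes 120 N, or if a joint passes its speed limit or range.

## Working session

There is one attempt and no reset: what is moved stays moved. The work goes in short steps, Python scripts to look and compute and a tool call to move; the robot and the scene stay as the last step left them, time stands still between calls to the robot, and variables do not carry over. Pictures are saved under pics/ and viewed, and the job is handed in when it is done.

Besides the shell and the picture viewer there is one more tool, called after "Request:" as name([rows], argument=value, ...), one row to a line, values as JSON. apply_moves: Moves the arm, as the interface text tells. Its arguments: {"type":"object","properties":{"increments":{"type":"array","items":{"type":"array","items":{"type":"array","items":{"type":"number"}}}},"fingers":{"type":"number"},"newtons":{"type":"number"}},"required":["increments"]}

```bash
ls; mkdir -p pics; python3 - <<'E'
from station import manip
import cv2,numpy as np
print(manip.sense())
for n in ("scene","top"):
    p,d=manip.snapshot(n); cv2.imwrite(f"pics/{n}0.png",p[:,:,::-1]); np.save(f"pics/{n}0_d.npy",d)
    print(n,manip.camera_model(n))
E
```

```text
pics
{'t': 0.0, 'q': array([-1.50652258e+00,  5.28478034e-01,  1.43391805e+00,  8.37007121e-06,
        1.18138696e+00, -1.78521493e-01]), 'qd': array([ 5.19769101e-04, -1.10297181e-03, -8.51972921e-05,  7.69704988e-04,
        3.15651577e-04, -1.02382350e-03]), 'tau': array([ 6.90203888e-04, -4.42344618e+01, -1.78023344e+01, -2.67813157e-04,
        8.60030676e-03, -2.60627274e-06]), 'tcp_pos': array([ 0.15024093, -0.60609175,  0.30292114]), 'tool_rot': array([ 9.92639952e-01,  1.21098005e-01,  6.63913418e-05, -1.09318624e-03]), 'force': array([-0.74764905,  0.11681628, -0.2590698 ]), 'ft_torque': array([ 0.00396418,  0.00531343, -0.01108725]), 'finger_gap': 0.9984547235745247}
scene {'mtx': array([[416.89989142,   0.        , 274.70820765],
       [  0.        , 416.89989142, 208.87449155],
       [  0.        ,   0.        ,   1.        ]]), 'R': array([[-0.37208414,  0.92815168,  0.00937313],
       [ 0.66279691,  0.27274922, -0.69735795],
       [-0.64981047, -0.25326335, -0.71666172]]), 't': array([ 0.18020775, -0.26443848,  1.64503224])}
top {'mtx': array([[429.16714506,   0.        , 288.13705258],
       [  0.        , 429.16714506, 209.61931594],
       [  0.        ,   0.        ,   1.        ]]), 'R': array([[ 0.02568298, -0.99956998,  0.01415057],
       [-0.99612608, -0.02678025, -0.08375948],
       [ 0.08410242, -0.01194456, -0.99638552]]), 't': array([-0.00177945,  0.52912122,  1.3737808 ])}
```

View pics/scene0.png

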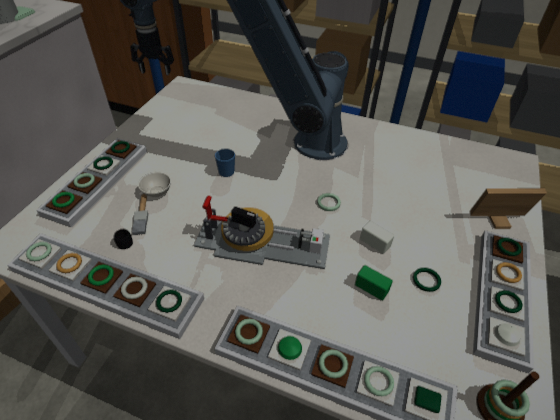

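View pics/top0.png

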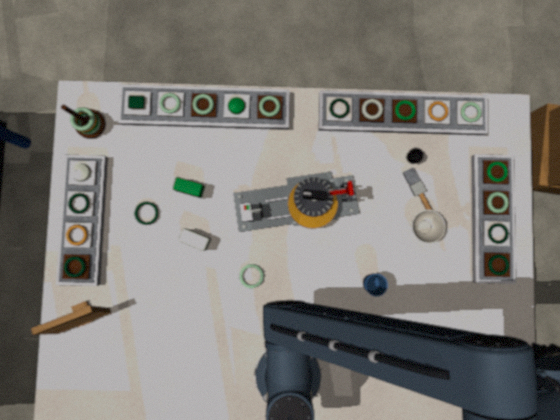

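The top view shows the clamp at about (315,197), with the red pawl at (350,190), the end pad at (255,212), the green block at (188,187) and the white block at (194,238). Next I'll measure them.

```bash
cat > h.py <<'E'
import cv2,numpy as np
from station import manip
def ray(cam,uv,z):
    c=manip.camera_model(cam);R,t,K=c['R'],c['t'],c['mtx']
    o=-R.T@t; d=R.T@np.linalg.inv(K)@np.array([uv[0],uv[1],1.]); return o+d*(z-o[2])/d[2]
def cloud(cam,d):
    c=manip.camera_model(cam);R,t,K=c['R'],c['t'],c['mtx']
    v,u=np.mgrid[:d.shape[0],:d.shape[1]]
    P=np.stack([(u-K[0,2])/K[0,0]*d,(v-K[1,2])/K[1,1]*d,d],-1)
    return (P-t)@R
def px(cam,X):
    c=manip.camera_model(cam);p=c['mtx']@(c['R']@np.array(X)+c['t']);return p[:2]/p[2]
E
python3 - <<'E'
from h import *
im=cv2.imread('pics/top0.png');d=np.load('pics/top0_d.npy')
cv2.imwrite('pics/c1.png',cv2.resize(im[150:270,160:380],None,fx=3.6,fy=3.6,interpolation=cv2.INTER_CUBIC))
im2=cv2.imread('pics/scene0.png')
cv2.imwrite('pics/c2.png',cv2.resize(im2[180:310,180:410],None,fx=3.4,fy=3.4,interpolation=cv2.INTER_CUBIC))
for cam,I,D in(("top",im,d),("scene",im2,np.load('pics/scene0_d.npy'))):
    P=cloud(cam,D);h=cv2.cvtColor(I,cv2.COLOR_BGR2HSV).astype(int)
    H,S,V=h[...,0],h[...,1],h[...,2]
    for nm,m in(("green",(H>50)&(H<85)&(S>150)&(V>60)),("red",((H<6)|(H>174))&(S>150)&(V>60)),("orange",(H>10)&(H<25)&(S>130))):
        n,l,st,ce=cv2.connectedComponentsWithStats(m.astype(np.uint8))
        for i in range(1,n):
            if st[i,4]>25:
                Q=P[l==i]; print(cam,nm,st[i],ce[i].round(1),np.median(Q,0).round(3),'zmax',np.percentile(Q[:,2],90).round(3))
E
```

```text
top green [229  99  15  14 174] [236.  105.3] [0.86  0.19  0.057] zmax 0.061
top green [395 100  20  20 171] [404.9 109.7] [ 0.862 -0.36   0.052] zmax 0.056
top green [487 162  21  20 179] [496.8 171.3] [ 0.667 -0.659  0.052] zmax 0.056
top green [174 178  28  18 317] [187.7 186.6] [0.591 0.333 0.056] zmax 0.059
top red [330 181  24  15 152] [344.7 189.8] [ 0.585 -0.165  0.102] zmax 0.154
top orange [198  99  10  10  66] [202.5 103.8] [0.866 0.3   0.041] zmax 0.044
top orange [264 101  11  10  64] [268.9 105.7] [0.866 0.084 0.041] zmax 0.045
top orange [393 100   9  22  59] [395.3 112.7] [ 0.844 -0.33   0.041] zmax 0.045
top orange [429 102  19  19 116] [437.8 110.8] [ 0.863 -0.468  0.053] zmax 0.055
top orange [367 104  10  10  59] [371.6 108.8] [ 0.867 -0.251  0.041] zmax 0.044
top orange [400 105  11  11  78] [404.8 109.9] [ 0.867 -0.363  0.041] zmax 0.045
top orange [ 532  104   28   90 2270] [546.1 148.2] [ 0.906 -1.222 -0.585] zmax -0.522
top orange [209 108   7   8  26] [212.3 112.7] [0.836 0.267 0.041] zmax 0.045
top orange [269 110  13   9  30] [276.9 115.5] [0.832 0.053 0.0
[... 3720 characters left out ...]
 15  12 127] [133.8 287.3] [ 0.864 -0.256  0.04 ] zmax 0.042
scene orange [228 316  42  37 349] [248.4 337.1] [0.89  0.101 0.04 ] zmax 0.042
scene orange [241 324  16  15 180] [248.6 331.1] [0.864 0.083 0.041] zmax 0.043
scene orange [317 345  14  13  60] [322.3 350. ] [0.841 0.265 0.041] zmax 0.043
scene orange [312 353  41  34 326] [333.2 372.7] [0.896 0.317 0.04 ] zmax 0.042
scene orange [325 355  17  17 210] [332.8 363.3] [0.865 0.299 0.04 ] zmax 0.042
scene orange [530 372   9  10  52] [533.9 376.2] [0.805 0.678 0.179] zmax 0.181
scene orange [501 379  31  29 205] [515.7 393. ] [0.807 0.678 0.08 ] zmax 0.149
scene orange [477 385  47  35 298] [491.4 404.9] [0.821 0.646 0.012] zmax 0.051
```

View pics/c1.png

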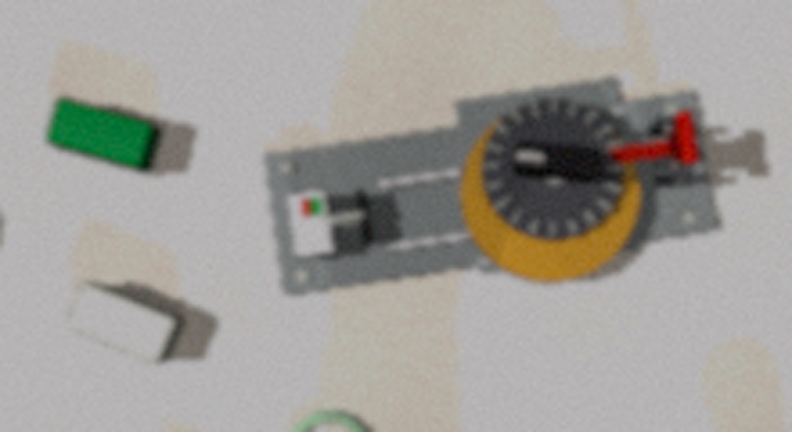

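View pics/c2.png

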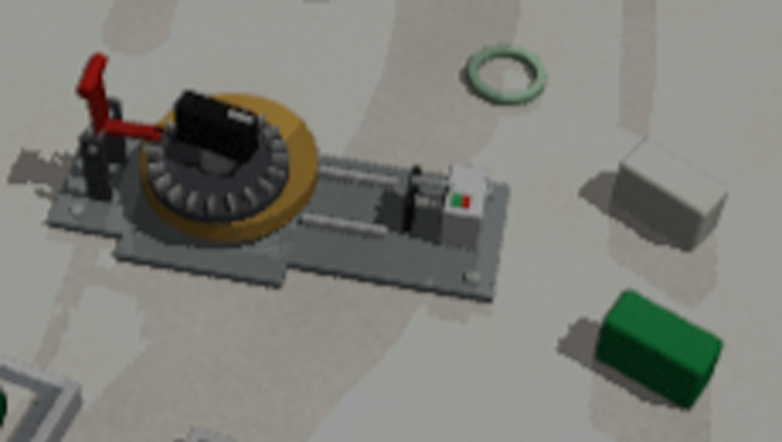

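```bash
python3 - <<'E'
from h import *
C={}
for cam in("top","scene"):
    I=cv2.imread(f'pics/{cam}0.png');P=cloud(cam,np.load(f'pics/{cam}0_d.npy'));h=cv2.cvtColor(I,cv2.COLOR_BGR2HSV).astype(int)
    reg=(P[...,0]>.4)&(P[...,0]<.72)&(P[...,1]>-.25)&(P[...,1]<.2)
    z=P[...,2]; red=((h[...,0]<8)|(h[...,0]>172))&(h[...,1]>130)
    for nm,m in(("knobtop",reg&~red&(z>.122)&(z<.138)),("lever",reg&red&(z>.138)),("wheel",reg&~red&(z>.066)&(z<.08)&(P[...,1]>-.16)&(P[...,1]<.05)),("endstop",reg&(P[...,1]>.03)&(z>.05))):
        Q=P[m]; 
        if len(Q)<4: print(cam,nm,len(Q));continue
        r=cv2.minAreaRect((Q[:,:2]*1000).astype(np.float32)); (cx,cy),rad=cv2.minEnclosingCircle((Q[:,:2]*1000).astype(np.float32))
        v=np.linalg.svd(Q[:,:2]-Q[:,:2].mean(0))[2][0]
        print(cam,nm,len(Q),'mean',Q.mean(0).round(4),'rect',np.round(r[0]),np.round(r[1]),round(r[2],1),'circ',round(cx),round(cy),round(rad),'dir',np.degrees(np.arctan2(v[1],v[0])).round(1))
    # blocks
    for nm,c in(("A",(.593,.335)),("B",(.45,.31))):
        m=(np.hypot(P[...,0]-c[0],P[...,1]-c[1])<.075)&(z>.051)&(z<.062)
        Q=P[m];r=cv2.minAreaRect((Q[:,:2]*1000).astype(np.float32));print(cam,nm,len(Q),Q.mean(0).round(4),np.round(r[0],1),np.round(r[1]),round(r[2],1))
    # base plate
    m=(reg&(z>.007)&(z<.017)&(h[...,1]<60)); Q=P[m];r=cv2.minAreaRect((Q[:,:2]*1000).astype(np.float32));print(cam,'base',len(Q),np.round(r[0]),np.round(r[1]),round(r[2],1))
    m=(reg&(z>.018)&(z<.03)&(P[...,1]>-.01)&(P[...,1]<.09)); Q=P[m];print(cam,'rails',len(Q))
    cv2.imwrite(f'pics/z_{cam}.png',cv2.resize((np.clip(z,0,.15)/.15*255).astype(np.uint8)[150:310,160:420],None,fx=3,fy=3,interpolation=cv2.INTER_NEAREST))
E
```

```text
top knobtop 193 mean [ 0.5698 -0.0654  0.1291] rect [570. -66.] [70. 26.] 86.5 circ 568 -66 36 dir -93.3
top lever 64 mean [ 0.5849 -0.1665  0.1719] rect [499. -82.] [ 36. 280.] 45.4 circ 510 -71 140 dir -45.1
top wheel 264 mean [ 0.5711 -0.0649  0.0696] rect [576. -70.] [123. 139.] 60.3 circ 578 -83 80 dir 97.5
top endstop 243 mean [0.5176 0.1364 0.0593] rect [520. 129.] [56. 68.] 10.9 circ 520 130 41 dir -79.1
top A 334 [0.5922 0.3348 0.0555] [592.5 334.3] [87. 43.] 75.5
top B 357 [0.4259 0.3077 0.0555] [425.9 308.3] [90. 44.] 69.3
top base 2420 [561. -29.] [316. 440.] 0.1
top rails 98
scene knobtop 186 mean [ 0.5755 -0.0656  0.1282] rect [ 578. -101.] [ 34. 146.] 8.1 circ 585 -100 73 dir 91.8
scene lever 58 mean [ 0.5959 -0.1669  0.1498] rect [ 594. -167.] [40. 11.] 9.6 circ 594 -165 20 dir 7.5
scene wheel 226 mean [ 0.5871 -0.0676  0.0711] rect [570. -78.] [146. 123.] 79.8 circ 584 -84 83 dir 111.4
scene endstop 247 mean [0.5232 0.1373 0.0585] rect [522. 129.] [58. 68.] 10.1 circ 522 131 41 dir 93.5
scene A 430 [0.597  0.3367 0.0547] [596.3 335.9] [89. 47.] 75.3
scene B 318 [0.4303 0.3102 0.0549] [428.1 309.9] [89. 45.] 69.8
scene base 2476 [564. -11.] [160. 401.] 10.9
scene rails 133
```

View pics/z_top.png

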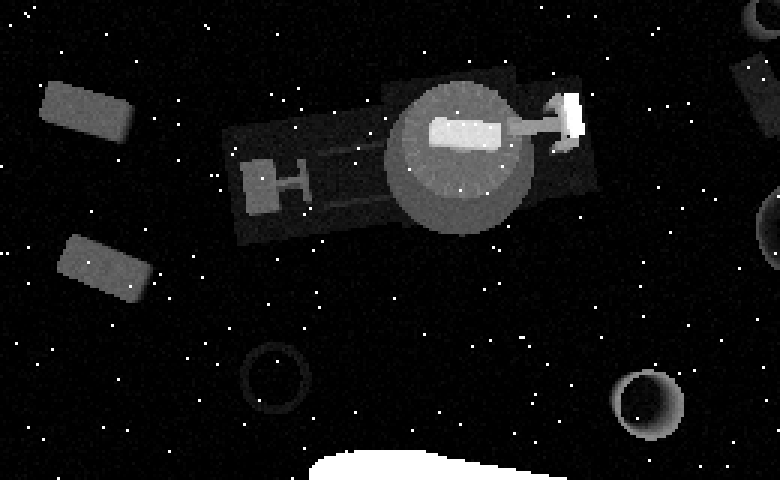

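```bash
python3 - <<'E'
from h import *
for cam in("top","scene"):
    D=cv2.medianBlur(np.load(f'pics/{cam}0_d.npy'),3);P=cloud(cam,D);z=P[...,2]
    reg=(P[...,0]>.4)&(P[...,0]<.70)&(P[...,1]>-.25)&(P[...,1]<.2)
    def big(nm,m,n=1):
        k,l,st,ce=cv2.connectedComponentsWithStats(m.astype(np.uint8))
        for i in sorted(range(1,k),key=lambda i:-st[i,4])[:n]:
            Q=P[l==i];r=cv2.minAreaRect((Q[:,:2]*1000).astype(np.float32));v=np.linalg.svd(Q[:,:2]-Q[:,:2].mean(0),full_matrices=False)[2][0]
            print(cam,nm,len(Q),Q.mean(0).round(4),'rect',np.round(r[0],1),np.round(r[1]),round(r[2],1),'dir',round(np.degrees(np.arctan2(v[1],v[0]))%180,1))
    big('knob',reg&(z>.124)&(z<.136)&(P[...,1]>-.13),1)
    big('lever',reg&(z>.14)&(z<.17),1)
    big('base',reg&(z>.007)&(z<.9),1)
    big('rails',reg&(z>.019)&(z<.03)&(P[...,1]>-.02)&(P[...,1]<.1),3)
    big('endstop',reg&(P[...,1]>.1)&(z>.05))
    m=reg&(z>.058)&(z<.9)&(P[...,1]>-.16)&(P[...,1]<.03); Q=P[m]
    print('wheel extents', [ (Q[:,:2]@np.array([np.cos(a),np.sin(a)])).min().round(4) for a in (np.radians([10.5,100.5]))],[ (Q[:,:2]@np.array([np.cos(a),np.sin(a)])).max().round(4) for a in (np.radians([10.5,100.5]))])
    ce=np.array([.572,-.066]); print('knob in that frame',[float(ce@np.array([np.cos(a),np.sin(a)])) for a in np.radians([10.5,100.5])])
E
```

```text
top knob 188 [ 0.5697 -0.0662  0.129 ] rect [570.2 -66.5] [68. 26.] 87.5 dir 86.9
top lever 73 [ 0.588  -0.1709  0.1511] rect [ 588.1 -171.8] [42. 15.] 9.5 dir 11.5
top base 5302 [ 0.5517 -0.0161  0.0387] rect [551.6 -14.1] [179. 401.] 10.0 dir 99.8
top rails 40 [0.5065 0.0368 0.0208] rect [506.7  38.3] [ 7. 72.] 8.5 dir 99.8
top rails 33 [0.5637 0.0466 0.0222] rect [563.9  46. ] [ 6. 53.] 10.1 dir 99.7
top rails 3 [0.5669 0.0136 0.0227] rect [566.8  13.5] [7. 0.] 1.0 dir 1.0
top endstop 220 [0.5174 0.1402 0.059 ] rect [517.3 132.8] [54. 63.] 2.9 dir 129.5
wheel extents [np.float64(0.4871), np.float64(-0.2686)] [np.float64(0.6111), np.float64(-0.1077)]
knob in that frame [0.5503942624441003, -0.1691335444807294]
scene knob 169 [ 0.5743 -0.0644  0.1284] rect [572.6 -65.2] [69. 26.] 88.0 dir 86.3
scene lever 77 [ 0.5934 -0.1691  0.1494] rect [ 591.3 -170.6] [42. 16.] 6.5 dir 7.8
scene base 5359 [ 0.5749 -0.0127  0.0405] rect [553.1 -13.2] [180. 399.] 10.2 dir 104.4
scene rails 55 [0.5636 0.0537 0.0213] rect [563.9  52.4] [ 9. 73.] 7.4 dir 99.9
scene rails 49 [0.5076 0.0386 0.0215] rect [507.3  39.9] [ 8. 70.] 12.4 dir 101.1
scene rails 7 [ 0.5982 -0.0016  0.0277] rect [598.   -1.7] [ 1. 21.] 55.9 dir 144.4
scene endstop 230 [0.5227 0.1398 0.0583] rect [519.6 131.9] [58. 66.] 5.2 dir 99.1
wheel extents [np.float64(0.4894), np.float64(-0.2693)] [np.float64(0.6128), np.float64(-0.1069)]
knob in that frame [0.5503942624441003, -0.1691335444807294]
```

```bash
cat >> h.py <<'E'
from scipy.spatial.transform import Rotation as Ro
O=np.array([.5715,-.066]);PSI=np.radians(10.)
X=np.array([np.cos(PSI),np.sin(PSI)]);Y=np.array([-np.sin(PSI),np.cos(PSI)])
def cw(x,y): return O+x*X+y*Y          # clamp (m) -> world
def wc(p): p=np.array(p)[:2]-O; return np.array([p@X,p@Y])
def pose():
    s=manip.sense();R=Ro.from_quat(s['tool_rot']).as_matrix()
    return s,np.array(s['tcp_pos']),np.degrees(np.arctan2(R[1,0],R[0,0])),R
def rows(p,phi,step=.048,rot=8.4):
    """tool increments from present pose to TCP p (world), tool-x heading phi deg"""
    s,c,f,R=pose();p=np.array(p,float);dphi=(phi-f+180)%360-180
    n=max(1,int(np.ceil(max(np.linalg.norm(p-c)/step,abs(dphi)/rot))))
    out=[];d=(p-c)/n
    for i in range(n):
        a=np.radians(f+dphi*i/n)
        out.append([round(float(d[0]*np.cos(a)+d[1]*np.sin(a)),4),round(float(d[0]*np.sin(a)-d[1]*np.cos(a)),4),round(float(-d[2]),4),round(float(-dphi/n),2)])
    print('t',round(s['t'],2),'tcp',c.round(4),'clamp',wc(c).round(4),'phi',round(f,1),'gap',round(s['finger_gap'],3),'F',np.round(s['force'],1),'tilt',np.round(R[2,2],4))
    for i in range(0,n,5): print(out[i:i+5])
E
python3 - <<'E'
from h import *
rows([*cw(0,-.074),.29],100)
# pad face
for cam in("top","scene"):
    D=cv2.medianBlur(np.load(f'pics/{cam}0_d.npy'),3);P=cloud(cam,D);Q=P.reshape(-1,3)
    c=np.stack([(Q[:,:2]-O)@X,(Q[:,:2]-O)@Y,Q[:,2]],1)
    m=(c[:,1]>.14)&(c[:,1]<.25)&(abs(c[:,0]+.016)<.03)&(c[:,2]>.03)
    c=c[m]*1000; o=np.argsort(c[:,1]); print(cam); print(np.array2string(c[o][:28].round(0).astype(int)).replace('\n',''), c[:,1].max())
E
```

```text
t 0.1 tcp [ 0.1503 -0.6061  0.303 ] clamp [-0.5086 -0.4588] phi 13.9 gap 1.001 F [ 0.1  0.4 -0.4] tilt -1.0
[[0.0381, -0.0249, 0.0009, -6.15], [0.0406, -0.0207, 0.0009, -6.15], [0.0426, -0.0162, 0.0009, -6.15], [0.0441, -0.0116, 0.0009, -6.15], [0.045, -0.0068, 0.0009, -6.15]]
[[0.0455, -0.0019, 0.0009, -6.15], [0.0455, 0.0029, 0.0009, -6.15], [0.0449, 0.0078, 0.0009, -6.15], [0.0438, 0.0126, 0.0009, -6.15], [0.0422, 0.0172, 0.0009, -6.15]]
[[0.0401, 0.0216, 0.0009, -6.15], [0.0376, 0.0258, 0.0009, -6.15], [0.0346, 0.0296, 0.0009, -6.15], [0.0312, 0.0332, 0.0009, -6.15]]
top
[[-32 167  37] [-36 167  49] [-13 167  46] [ -8 167  32] [-17 167  55] [-20 167  55] [-38 168  32] [-23 168  55] [  0 168  52] [-26 168  57] [ -3 168  53] [ -7 169  52] [-29 169  52] [-10 169  53] [-33 169  54] [-13 170  56] [-36 170  54] [-17 170  57] [-39 170  51] [-20 170  59] [  3 171  53] [-23 171  58] [  0 171  53] [-26 171  57] [ -3 171  53] [-40 172  30] [-29 172  54] [ -6 172  52]] 234.60126693628908
scene
[[-27 167  53] [  5 167  34] [ -8 167  52] [-23 168  53] [ -3 168  53] [  0 168  52] [-16 169  57] [-32 169  57] [-14 169  55] [  4 169  52] [-30 169  55] [  5 170  49] [-11 170  53] [  5 170  44] [  6 170  41] [  5 170  36] [ -6 170  55] [  6 171  32] [-20 171  61] [ -2 171  55] [-38 171  55] [-16 171  62] [  1 172  54] [-14 172  59] [-33 172  57] [-14 172  55] [  4 172  53] [-31 172  55]] 235.04548947156414
```

Request:
apply_moves([
  [[0.038, -0.025, 0.001, -6.15], [0.041, -0.021, 0.001, -6.15], [0.043, -0.016, 0.001, -6.15], [0.044, -0.012, 0.001, -6.15], [0.045, -0.007, 0.001, -6.15]],
], fingers=0)

```text
t: 0.6
tcp_pos: [0.3045, -0.4377, 0.2951]
tool_rot: [0.923, 0.384, -0.001, -0.0]
force: [0.8, 0.1, -0.0]
finger_gap: 0.139
```

Request:
apply_moves([
  [[0.0455, -0.002, 0.001, -6.15], [0.0455, 0.003, 0.001, -6.15], [0.045, 0.008, 0.001, -6.15], [0.044, 0.0125, 0.001, -6.15], [0.042, 0.017, 0.001, -6.15]],
])

```text
t: 1.1
tcp_pos: [0.461, -0.2595, 0.2886]
tool_rot: [0.782, 0.624, -0.0, -0.002]
force: [1.2, -0.7, -0.7]
finger_gap: -0.005
```

```bash
python3 - <<'E'
from h import *
rows([*cw(0,-.074),.23],100)
E
```

```text
t 1.1 tcp [ 0.461  -0.2595  0.2886] clamp [-0.1424 -0.1714] phi 77.2 gap -0.005 F [ 1.2 -0.7 -0.7] tilt -1.0
[[0.0363, 0.0234, 0.0146, -5.71], [0.0338, 0.0268, 0.0146, -5.71], [0.0309, 0.0301, 0.0146, -5.71], [0.0278, 0.033, 0.0146, -5.71]]
```

Request:
apply_moves([
  [[0.036, 0.023, 0.009, -5.7], [0.034, 0.027, 0.009, -5.7], [0.031, 0.03, 0.009, -5.7], [0.028, 0.033, 0.009, -5.7]],
])

```text
t: 1.5
tcp_pos: [0.5873, -0.1309, 0.2516]
tool_rot: [0.636, 0.772, -0.0, -0.002]
force: [-0.3, -0.4, -0.2]
finger_gap: 0.0
```

```bash
python3 - <<'E'
from h import *
rows([*cw(0,-.074),.195],100,step=.02)
p,d=manip.snapshot("scene"); cv2.imwrite("pics/s1.png",cv2.resize(p[150:290,150:390,::-1],None,fx=3.2,fy=3.2,interpolation=cv2.INTER_CUBIC))
E
```

```text
t 1.5 tcp [ 0.5873 -0.1309  0.2516] clamp [ 0.0043 -0.0666] phi 101.0 gap 0.0 F [-0.3 -0.4 -0.2] tilt -1.0
[[-0.0024, -0.0015, 0.0189, 0.33], [-0.0024, -0.0015, 0.0189, 0.33], [-0.0024, -0.0014, 0.0189, 0.33]]
```

View pics/s1.png

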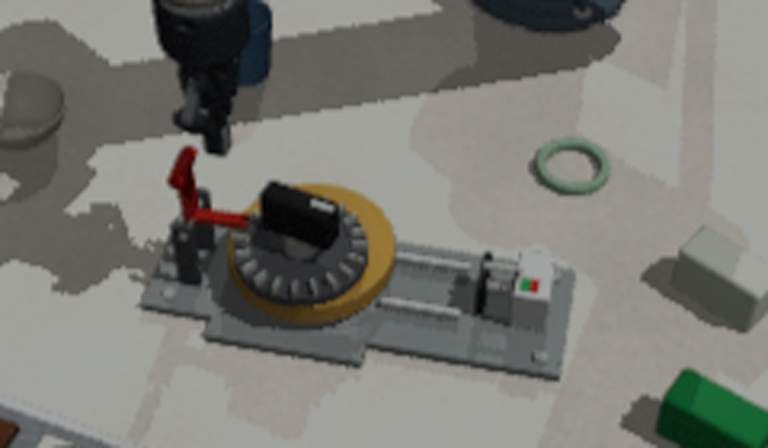

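The closed fingers, at about (210,130) in the crop, hang between the lever (185,165) and the knob (300,215). I'll descend and push.

Request:
apply_moves([
  [[-0.002, -0.0015, 0.019, 0.3], [-0.002, -0.0015, 0.019, 0.3], [-0.002, -0.0015, 0.019, 0.3], [-0.012, 0, 0, 0], [-0.012, 0, 0, 0]],
])

```text
t: 2.05
tcp_pos: [0.5938, -0.1514, 0.1893]
tool_rot: [0.636, 0.772, 0.002, -0.003]
force: [-0.4, -0.5, 0.0]
finger_gap: -0.003
```

Request:
apply_moves([
  [[-0.01, 0, 0, 0], [-0.01, 0, 0, 0], [-0.01, 0, 0, 0]],
])

```text
t: 2.35
tcp_pos: [0.6007, -0.1856, 0.1913]
tool_rot: [0.637, 0.771, 0.003, -0.001]
force: [0.6, 0.1, 0.5]
finger_gap: -0.003
```

```bash
python3 - <<'E'
from h import *
rows([*cw(0,-.135),.195],100,step=.02)
E
```

```text
t 2.35 tcp [ 0.6007 -0.1856  0.1913] clamp [ 0.008  -0.1229] phi 100.9 gap -0.003 F [0.6 0.1 0.5] tilt -1.0
[[-0.012, -0.0082, -0.0037, 0.85]]
```

Request:
apply_moves([
  [[-0.004, -0.006, 0, 0.8], [0, 0, 0, 0]],
])

```text
t: 2.55
tcp_pos: [0.5982, -0.1903, 0.1936]
tool_rot: [0.645, 0.764, 0.008, -0.0]
force: [-0.8, 0.2, 0.8]
finger_gap: 0.002
```

```bash
cat >> h.py <<'E'
def pic(cam,name,r,k=3.2):
    p,d=manip.snapshot(cam); np.save(f'pics/{name}_d.npy',d); cv2.imwrite(f'pics/{name}_full.png',p[:,:,::-1])
    cv2.imwrite(f'pics/{name}.png',cv2.resize(p[r[0]:r[1],r[2]:r[3],::-1],None,fx=k,fy=k,interpolation=cv2.INTER_CUBIC))
E
python3 - <<'E'
from h import *
pic("scene","s2",(150,290,150,390))
rows([*cw(0,0),.24],86.9)
E
```

```text
t 2.6 tcp [ 0.5984 -0.1904  0.1936] clamp [ 0.0049 -0.1272] phi 99.7 gap -0.002 F [1.4 2.2 2.3] tilt -0.9999
[[0.0424, -0.0019, -0.0155, 4.27], [0.0421, -0.005, -0.0155, 4.27], [0.0417, -0.0081, -0.0155, 4.27]]
```

View pics/s2.png

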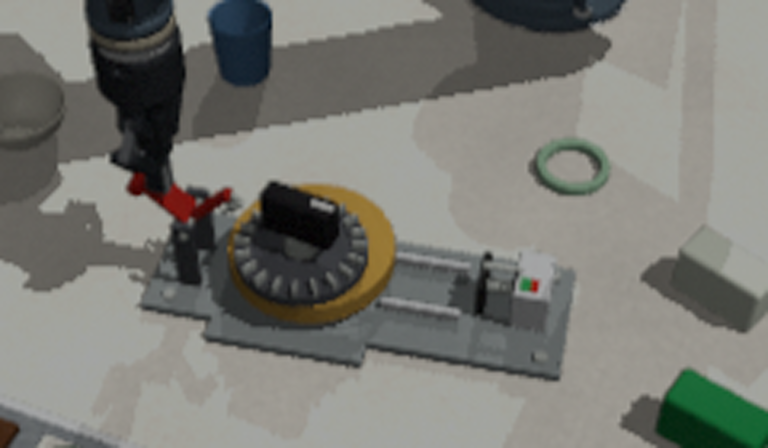

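The pawl is thrown clear, with its lever at (130,185) and its arm up at (230,195). Next I'll go up and over the knob.

Request:
apply_moves([
  [[0.004, 0, -0.03, 1], [0.01, 0, -0.03, 3], [0.045, -0.004, 0, 4], [0.045, -0.006, 0, 4], [0.02, -0.004, 0.01, 1]],
], fingers=0.75)

```text
t: 3.1
tcp_pos: [0.5799, -0.073, 0.25]
tool_rot: [0.733, 0.68, 0.009, 0.006]
force: [0.6, -0.1, 0.2]
finger_gap: 0.751
```

```bash
python3 - <<'E'
from h import *
rows([*cw(0,0),.21],86.9,step=.03)
pic("scene","s3",(150,290,150,390))
E
```

```text
t 3.1 tcp [ 0.5799 -0.073   0.25  ] clamp [ 0.007  -0.0084] phi 85.7 gap 0.751 F [ 0.6 -0.1  0.2] tilt -0.9998
[[0.0032, -0.0044, 0.02, -0.59], [0.0032, -0.0044, 0.02, -0.59]]
```

View pics/s3.png

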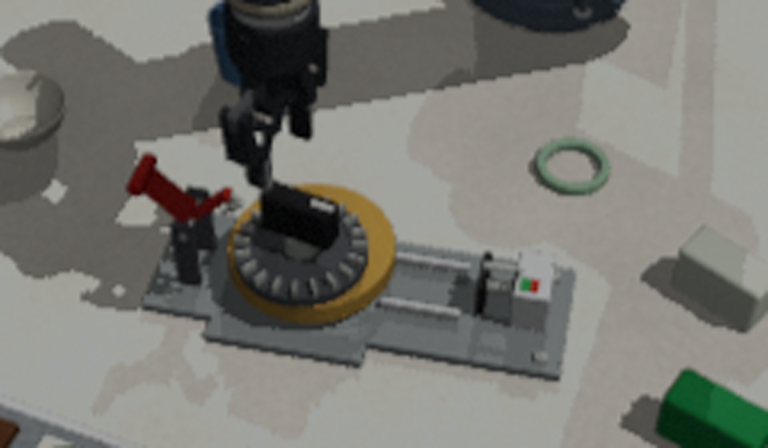

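```bash
cat >> h.py <<'E'
def rows(p,phi,step=.048,rot=8.4):
    """rows to bring the grasp point (54 mm ahead of TCP) to p, heading phi deg"""
    s,t,f,R=pose();c=t+.054*R[:,2];p=np.array(p,float);dphi=(phi-f+180)%360-180
    n=max(1,int(np.ceil(max(np.linalg.norm(p-c)/step,abs(dphi)/rot))))
    d=(p-c)/n;out=[]
    for i in range(n):
        Ri=R@Ro.from_rotvec([0,0,np.radians(-dphi*i/n)]).as_matrix()
        out.append([round(float(v),4) for v in Ri.T@d]+[round(float(-dphi/n),2)])
    print('t',round(s['t'],2),'grasp',c.round(4),'clamp',wc(c).round(4),'phi',round(f,1),'gap',round(s['finger_gap'],3),'F',np.round(s['force'],1),'M',np.round(s['ft_torque'],2),'zax',np.round(R[:,2],3))
    for i in range(0,n,5): print(out[i:i+5])
E
python3 - <<'E'
from h import *
rows([*cw(0,0),.108],87.5,step=.022)
E
```

```text
t 3.15 grasp [ 0.5788 -0.0702  0.1936] clamp [ 0.0064 -0.0054] phi 85.8 gap 0.75 F [-1.   1.5 -1. ] M [ 0.07 -0.02  0.04] zax [ 0.015  0.006 -1.   ]
[[0.0008, -0.0022, 0.0214, -0.42], [0.0008, -0.0022, 0.0214, -0.42], [0.0008, -0.0022, 0.0214, -0.42], [0.0008, -0.0022, 0.0214, -0.42]]
```

Request:
apply_moves([
  [[0.001, -0.004, 0.02, -0.4], [0.001, -0.003, 0.02, -0.4], [0.001, -0.002, 0.02, -0.4], [0.001, -0.001, 0.02, -0.4], [0.001, 0, 0.004, 0]],
])

```text
t: 3.65
tcp_pos: [0.5719, -0.0673, 0.1642]
tool_rot: [0.72, 0.693, 0.008, 0.008]
force: [-0.3, 0.5, 0.8]
finger_gap: 0.75
```

```bash
python3 - <<'E'
from h import *
rows([*cw(0,0),.108],87.5,step=.022)
E
```

```text
t 3.65 grasp [ 0.5732 -0.0674  0.1103] clamp [ 0.0014 -0.0016] phi 87.8 gap 0.75 F [-0.3  0.5  0.8] M [ 0.03  0.01 -0.01] zax [ 0.023 -0.001 -1.   ]
[[0.0013, -0.0018, 0.0022, 0.3]]
```

Request:
apply_moves([
  [[0.001, -0.002, 0.002, 0], [0, 0, 0, 0], [0, 0, 0, 0], [0, 0, 0, 0]],
], fingers=0, newtons=35)

```text
t: 4.05
tcp_pos: [0.5691, -0.0677, 0.1631]
tool_rot: [0.721, 0.693, 0.006, 0.007]
force: [6.5, 1.7, -9.9]
finger_gap: 0.304
```

```bash
python3 - <<'E'
from h import *
rows([*cw(0,0),.108],143,step=.022)
E
```

```text
t 4.05 grasp [ 0.5702 -0.0678  0.1091] clamp [-0.0016 -0.0015] phi 87.8 gap 0.304 F [ 6.5  1.7 -9.9] M [ 0.06  0.26 -0.04] zax [ 0.019 -0.001 -1.   ]
[[0.0003, 0.0002, 0.0002, -7.89], [0.0002, 0.0002, 0.0002, -7.89], [0.0002, 0.0002, 0.0002, -7.89], [0.0002, 0.0003, 0.0002, -7.89], [0.0001, 0.0003, 0.0002, -7.89]]
[[0.0001, 0.0003, 0.0002, -7.89], [0.0, 0.0003, 0.0002, -7.89]]
```

Request:
apply_moves([
  [[0.0005, -0.0005, 0, -7.5], [0, 0, 0, -7.5], [0, 0, 0, -7.5], [0, 0, 0, -7.5]],
])

```text
t: 4.45
tcp_pos: [0.5707, -0.0671, 0.163]
tool_rot: [0.509, 0.86, 0.005, 0.009]
force: [2.6, 1.2, -4.4]
finger_gap: 0.301
```

```bash
python3 - <<'E'
from h import *
rows([*cw(0,0),.108],143,step=.022)
E
```

```text
t 4.45 grasp [ 0.5718 -0.0671  0.109 ] clamp [ 0.0001 -0.0012] phi 118.7 gap 0.301 F [ 2.6  1.2 -4.4] M [0.13 0.68 0.  ] zax [ 0.022 -0.    -1.   ]
[[0.0004, 0.0001, 0.0003, -8.09], [0.0004, 0.0001, 0.0003, -8.09], [0.0004, 0.0002, 0.0003, -8.09]]
```

Request:
apply_moves([
  [[0, 0, 0, -7.5], [0, 0, 0, -7], [0, 0, 0, -4]],
])

```text
t: 4.75
tcp_pos: [0.5715, -0.0665, 0.163]
tool_rot: [0.358, 0.934, 0.004, 0.01]
force: [1.9, -0.9, -4.7]
finger_gap: 0.3
```

```bash
python3 - <<'E'
from h import *
rows([*cw(0,0),.108],143,step=.022)
E
```

```text
t 4.75 grasp [ 0.5727 -0.0665  0.109 ] clamp [ 0.0011 -0.0006] phi 138.1 gap 0.3 F [ 1.9 -0.9 -4.7] M [-0.19  0.69 -0.27] zax [ 0.022  0.001 -1.   ]
[[0.0012, -0.0005, 0.001, -4.93]]
```

Request:
apply_moves([
  [[0, 0, 0, -3], [0, 0, 0, 0]],
])

```text
t: 4.95
tcp_pos: [0.5716, -0.0663, 0.163]
tool_rot: [0.332, 0.943, 0.004, 0.01]
force: [1.1, -0.9, -4.7]
finger_gap: 0.298
```

```bash
python3 - <<'E'
from h import *
rows([*cw(0,0),.108],143,step=.022)
E
```

```text
t 4.95 grasp [ 0.5728 -0.0663  0.109 ] clamp [ 0.0012 -0.0005] phi 141.3 gap 0.298 F [ 1.1 -0.9 -4.7] M [-0.42  0.71 -0.21] zax [ 0.021  0.    -1.   ]
[[0.0012, -0.0006, 0.001, -1.75]]
```

Request:
apply_moves([
  [[0, 0, 0, -4], [0, 0, 0, -2]],
])

```text
t: 5.15
tcp_pos: [0.5712, -0.0661, 0.1631]
tool_rot: [0.287, 0.958, 0.005, 0.009]
force: [0.1, -1.1, -2.8]
finger_gap: 0.302
```

```bash
python3 - <<'E'
from h import *
rows([*cw(0,0),.108],143,step=.022)
E
```

```text
t 5.15 grasp [ 0.5723 -0.0659  0.1091] clamp [ 0.0008 -0.    ] phi 146.6 gap 0.302 F [ 0.1 -1.1 -2.8] M [-0.74  0.68 -2.2 ] zax [ 0.02   0.004 -1.   ]
[[0.0006, -0.0006, 0.0011, 3.61]]
```

The moment rose to 2.2 N m, so the knob is at its stop and the clamp is fully open. I'll release and rise, then look.

Request:
apply_moves([
  [[0, 0, 0, 2], [0, 0, 0, 1], [0, 0, 0, 0], [0, 0, -0.03, 0], [0, 0, -0.05, 0]],
], fingers=0.6)

```text
t: 5.65
tcp_pos: [0.5683, -0.0665, 0.241]
tool_rot: [0.316, 0.949, 0.005, 0.006]
force: [0.8, -0.6, -0.0]
finger_gap: 0.598
```

```bash
python3 - <<'E'
from h import *
pic("scene","s4",(150,290,150,390))
rows([.5945,.335,.2],75.4)
E
```

```text
t 5.7 grasp [ 0.5741 -0.0675  0.1966] clamp [ 0.0023 -0.0019] phi 143.2 gap 0.601 F [ 0.6 -0.1  4.1] M [0.03 0.   0.01] zax [ 0.031  0.001 -1.   ]
[[0.025, 0.0372, -0.0003, 7.53], [0.0296, 0.0336, -0.0003, 7.53], [0.0338, 0.0294, -0.0003, 7.53], [0.0373, 0.0247, -0.0003, 7.53], [0.0403, 0.0196, -0.0003, 7.53]]
[[0.0425, 0.0142, -0.0003, 7.53], [0.044, 0.0085, -0.0003, 7.53], [0.0447, 0.0027, -0.0003, 7.53], [0.0447, -0.0032, -0.0003, 7.53]]
```

View pics/s4.png

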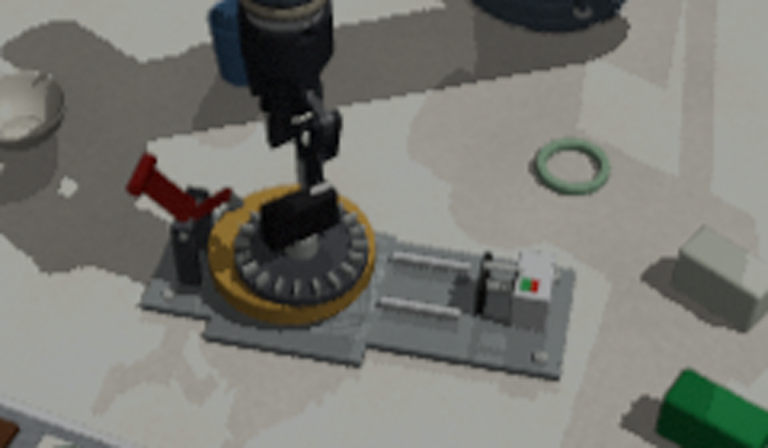

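The knob has turned to the open position, with the eccentric back from the bed and the pawl still clear. On to the green block.

Request:
apply_moves([
  [[0.025, 0.037, 0, 7.5], [0.03, 0.034, 0, 7.5], [0.034, 0.029, 0, 7.5], [0.037, 0.025, 0, 7.5], [0.04, 0.02, 0, 7.5]],
], fingers=0.9)

```text
t: 6.2
tcp_pos: [0.5936, 0.155, 0.2599]
tool_rot: [0.618, 0.786, 0.016, 0.024]
force: [0.5, -0.3, -0.0]
finger_gap: 0.897
```

```bash
python3 - <<'E'
from h import *
rows([.5945,.335,.16],75.4)
E
```

```text
t 6.2 grasp [0.5967 0.1548 0.206 ] clamp [0.0631 0.213 ] phi 103.6 gap 0.897 F [ 0.5 -0.3 -0. ] M [-0.04 -0.02 -0.01] zax [ 0.057 -0.004 -0.998]
[[0.0441, 0.0095, 0.0113, 7.05], [0.0449, 0.004, 0.0113, 7.05], [0.0451, -0.0016, 0.0113, 7.05], [0.0446, -0.0071, 0.0113, 7.05]]
```

Request:
apply_moves([
  [[0, 0, 0, 0], [0, 0, 0, 0]],
])

```text
t: 6.4
tcp_pos: [0.5939, 0.1614, 0.2612]
tool_rot: [0.615, 0.788, 0.018, 0.025]
force: [-0.8, -0.1, -0.4]
finger_gap: 0.899
```

```bash
python3 - <<'E'
from h import *
rows([.5945,.335,.16],75.4,step=.025)
E
```

```text
t 6.4 grasp [0.5973 0.1613 0.2073] clamp [0.0649 0.2194] phi 104.0 gap 0.899 F [-0.8 -0.1 -0.4] M [-0.04  0.05  0.05] zax [ 0.062 -0.002 -0.998]
[[0.0212, 0.0046, 0.0058, 3.57], [0.0215, 0.0032, 0.0058, 3.57], [0.0216, 0.0019, 0.0058, 3.57], [0.0217, 0.0005, 0.0058, 3.57], [0.0217, -0.0008, 0.0058, 3.57]]
[[0.0216, -0.0022, 0.0058, 3.57], [0.0214, -0.0035, 0.0058, 3.57], [0.0212, -0.0048, 0.0058, 3.57]]
```

Request:
apply_moves([
  [[0.021, 0.005, 0, 3.6], [0.021, 0.003, 0, 3.6], [0.021, 0.002, 0, 3.6], [0.021, 0, 0, 3.6], [0.021, -0.001, 0, 3.6]],
])

```text
t: 6.9
tcp_pos: [0.5931, 0.2617, 0.2619]
tool_rot: [0.737, 0.675, 0.023, 0.023]
force: [-0.2, -0.3, 0.2]
finger_gap: 0.899
```

```bash
python3 - <<'E'
from h import *
rows([.5945,.335,.16],75.4,step=.025)
E
```

```text
t 6.9 grasp [0.5966 0.2615 0.208 ] clamp [0.0816 0.3182] phi 85.0 gap 0.899 F [-0.2 -0.3  0.2] M [-0.    0.02  0.  ] zax [ 0.065 -0.004 -0.998]
[[0.0182, -0.0029, 0.0119, 2.39], [0.0181, -0.0037, 0.0119, 2.39], [0.0179, -0.0044, 0.0119, 2.39], [0.0177, -0.0052, 0.0119, 2.39]]
```

Request:
apply_moves([
  [[0, 0, 0.05, 0], [0, 0, 0.03, 0], [0, 0, 0, 0]],
])

```text
t: 7.2
tcp_pos: [0.6018, 0.2608, 0.1833]
tool_rot: [0.737, 0.675, 0.027, 0.026]
force: [-0.6, -0.5, -0.1]
finger_gap: 0.902
```

```bash
python3 - <<'E'
from h import *
rows([.5945,.335,.16],75.4,step=.025)
E
```

```text
t 7.2 grasp [0.6058 0.2607 0.1295] clamp [0.0905 0.3158] phi 85.0 gap 0.902 F [-0.6 -0.5 -0.1] M [-0.    0.05  0.02] zax [ 0.074 -0.002 -0.997]
[[0.0183, -0.0039, -0.0078, 2.39], [0.0181, -0.0046, -0.0078, 2.39], [0.0179, -0.0054, -0.0078, 2.39], [0.0177, -0.0061, -0.0078, 2.39]]
```

```bash
python3 - <<'E'
from h import *
s=manip.sense();q=s['q'];print(q.round(4),q[1]+q[2]+q[4]-np.pi,s['qd'].round(3))
E
```

```text
[ 0.2456  0.6952  1.4895 -0.0252  0.8854  0.3488] -0.07142259127294048 [-0.016 -0.031 -0.002 -0.004  0.021 -0.013]
```

Request:
apply_moves([
  [[0, 0, -0.02, 0], [0, 0, -0.02, 0], [0, 0, -0.02, 0], [0, 0, -0.02, 0]],
])

```text
t: 7.6
tcp_pos: [0.596, 0.2549, 0.2651]
tool_rot: [0.738, 0.673, 0.023, 0.024]
force: [0.8, -0.1, -0.3]
finger_gap: 0.896
```

```bash
python3 - <<'E'
from h import *
s=manip.sense();q=s['q'];print(q.round(4),q[1]+q[2]+q[4]-np.pi,s['qd'].round(3))
rows([.5945,.335,.16],75.4,step=.025)
E
```

```text
[ 0.2392  0.5846  1.4453 -0.0235  1.0476  0.3423] -0.06405739137342259 [-0.015 -0.282 -0.151  0.005  0.422 -0.016]
t 7.6 grasp [0.5996 0.2547 0.2112] clamp [0.0834 0.3109] phi 84.7 gap 0.896 F [ 0.8 -0.1 -0.3] M [-0.02  0.06 -0.  ] zax [ 0.067 -0.005 -0.998]
[[0.0199, -0.004, 0.0126, 2.33], [0.0197, -0.0048, 0.0126, 2.33], [0.0195, -0.0056, 0.0126, 2.33], [0.0192, -0.0064, 0.0126, 2.33]]
```

Request:
apply_moves([
  [[-0.022, -0.041, 0, 0], [-0.022, -0.041, 0, 0], [-0.022, -0.041, 0, 0]],
])

```text
t: 7.9
tcp_pos: [0.476, 0.1982, 0.2654]
tool_rot: [0.739, 0.672, 0.036, 0.032]
force: [-0.1, -0.6, 0.5]
finger_gap: 0.9
```

```bash
python3 - <<'E'
from h import *
s=manip.sense();q=s['q'];print(q.round(4),q[1]+q[2]+q[4]-np.pi,s['qd'].round(3),s['tcp_pos'])
E
```

```text
[ 0.1851  0.4124  1.7942 -0.0229  0.8402  0.294 ] -0.09479651195895622 [-0.213 -0.553  1.186  0.004 -0.655 -0.193] [0.47596783 0.19816786 0.26543509]
```

Request:
apply_moves([
  [[0, 0, 0, 0], [0, 0, 0, 0]],
])

```text
t: 8.1
tcp_pos: [0.4666, 0.1939, 0.2664]
tool_rot: [0.74, 0.671, 0.031, 0.03]
force: [-0.3, 0.7, -0.6]
finger_gap: 0.899
```

```bash
python3 - <<'E'
from h import *
s=manip.sense();q=s['q'];print(q.round(4),q[1]+q[2]+q[4]-np.pi,s['qd'].round(3))
rows([.5945,.335,.16],75.4,step=.025)
E
```

```text
[ 0.1804  0.4009  1.8116 -0.0234  0.8447  0.2919] -0.08434461307699426 [-0.019 -0.046  0.106 -0.002  0.051 -0.009]
t 8.1 grasp [0.4713 0.1938 0.2126] clamp [-0.0536  0.2733] phi 84.5 gap 0.899 F [-0.3  0.7 -0.6] M [ 0.   -0.06  0.01] zax [ 0.086 -0.002 -0.996]
[[0.019, 0.013, 0.0078, 1.13], [0.0193, 0.0126, 0.0078, 1.13], [0.0195, 0.0122, 0.0078, 1.13], [0.0197, 0.0119, 0.0078, 1.13], [0.02, 0.0115, 0.0078, 1.13]]
[[0.0202, 0.0111, 0.0078, 1.13], [0.0204, 0.0107, 0.0078, 1.13], [0.0206, 0.0103, 0.0078, 1.13]]
```

Request:
apply_moves([
  [[0.023, 0.044, 0, 0], [0.023, 0.044, 0, 0], [0.023, 0.044, 0, 0], [0.023, 0.044, 0, 0]],
])

```text
t: 8.5
tcp_pos: [0.6432, 0.2642, 0.2809]
tool_rot: [0.741, 0.67, 0.024, 0.026]
force: [0.4, 0.6, 0.6]
finger_gap: 0.894
```

```bash
python3 - <<'E'
from h import *
s=manip.sense();q=s['q'];print(q.round(4),q[1]+q[2]+q[4]-np.pi,s['qd'].round(3),s['tcp_pos'])
E
```

```text
[ 0.2368  0.6293  1.3023 -0.0249  1.1433  0.3464] -0.06665144327999473 [ 1.04e-01  6.33e-01 -1.43e+00 -1.00e-03  7.81e-01  9.40e-02] [0.64319142 0.26421547 0.28094903]
```

Request:
apply_moves([
  [[-0.005, -0.008, 0, 0], [-0.005, -0.008, 0, 0], [-0.005, -0.008, 0, 0], [-0.005, -0.008, 0, 0], [-0.005, -0.008, 0, 0]],
])

```text
t: 9.0
tcp_pos: [0.6081, 0.2424, 0.28]
tool_rot: [0.741, 0.67, 0.03, 0.029]
force: [0.1, 1.1, -0.5]
finger_gap: 0.898
```

```bash
python3 - <<'E'
from h import *
s=manip.sense();q=s['q'];print(q.round(4),q[1]+q[2]+q[4]-np.pi,s['qd'].round(3))
rows([.5945,.335,.16],75.4,step=.025)
E
```

```text
[ 0.2164  0.5715  1.4241 -0.0243  1.0655  0.3287] -0.08045381373984828 [-0.042 -0.143  0.303  0.001 -0.153 -0.038]
t 9.0 grasp [0.6126 0.2422 0.2262] clamp [0.094  0.2964] phi 84.2 gap 0.898 F [ 0.1  1.1 -0.5] M [ 0.    0.07 -0.  ] zax [ 0.083 -0.003 -0.997]
[[0.018, -0.0066, 0.0128, 1.76], [0.0178, -0.0071, 0.0128, 1.76], [0.0176, -0.0077, 0.0128, 1.76], [0.0173, -0.0082, 0.0128, 1.76], [0.0171, -0.0087, 0.0128, 1.76]]
```

Request:
apply_moves([
  [[0.002, 0.003, 0, 0], [0.002, 0.003, 0, 0], [0.002, 0.003, 0, 0], [0.002, 0.003, 0, 0], [0.002, 0.003, 0, 0]],
])

```text
t: 9.5
tcp_pos: [0.6224, 0.2506, 0.283]
tool_rot: [0.742, 0.67, 0.03, 0.029]
force: [0.7, -0.3, -1.0]
finger_gap: 0.901
```

```bash
python3 - <<'E'
from h import *
s=manip.sense();q=s['q'];print(q.round(4),q[1]+q[2]+q[4]-np.pi,s['qd'].round(3),s['tcp_pos'])
E
```

```text
[ 0.2239  0.59    1.377  -0.0244  1.0941  0.3361] -0.08047598122333754 [ 0.017  0.051 -0.119 -0.001  0.058  0.015] [0.62238908 0.25059493 0.28303849]
```

Request:
apply_moves([
  [[0.005, 0.008, 0, 0], [0.005, 0.008, 0, 0], [0.005, 0.008, 0, 0], [0.005, 0.008, 0, 0], [0.005, 0.008, 0, 0]],
])

```text
t: 10.0
tcp_pos: [0.6691, 0.2738, 0.2862]
tool_rot: [0.741, 0.67, 0.03, 0.029]
force: [-0.0, -0.7, -0.3]
finger_gap: 0.9
```

```bash
python3 - <<'E'
from h import *
s=manip.sense();q=s['q'];print(q.round(4),q[1]+q[2]+q[4]-np.pi,s['qd'].round(3),s['tcp_pos'])
E
```

```text
[ 0.2415  0.6585  1.227  -0.0248  1.1749  0.3515] -0.08106672260428915 [ 0.034  0.145 -0.315 -0.     0.168  0.028] [0.66906985 0.27379589 0.28616771]
```

Fast moves leave a small tilt (about 0.08 rad) in the tool, because each row starts again from the measured pose. I'll use slower moves and square the tool up against contact at the block.

```bash
python3 - <<'E'
from h import *
rows([.5945,.335,.14],75.4,step=.025)
E
```

```text
t 10.0 grasp [0.6736 0.2736 0.2324] clamp [0.1595 0.3167] phi 84.2 gap 0.9 F [-0.  -0.7 -0.3] M [ 0.01  0.03 -0.02] zax [ 0.084 -0.003 -0.996]
[[0.0088, -0.0154, 0.0142, 1.47], [0.0084, -0.0156, 0.0142, 1.47], [0.008, -0.0158, 0.0142, 1.47], [0.0075, -0.016, 0.0142, 1.47], [0.0071, -0.0162, 0.0142, 1.47]]
[[0.0067, -0.0164, 0.0142, 1.47]]
```

Request:
apply_moves([
  [[0.009, -0.015, 0.014, 1.5], [0.008, -0.0155, 0.014, 1.5], [0.008, -0.016, 0.014, 1.5], [0.0075, -0.016, 0.014, 1.5], [0.007, -0.016, 0.014, 1.5]],
])

```text
t: 10.5
tcp_pos: [0.6125, 0.3279, 0.2103]
tool_rot: [0.786, 0.616, 0.039, 0.03]
force: [-0.4, -0.1, 0.3]
finger_gap: 0.901
```

```bash
python3 - <<'E'
from h import *
rows([.5945,.335,.14],75.4,step=.025)
pic("top","t2",(150,270,160,380),3.6)
pic("scene","s5",(200,320,280,480),3.8)
E
```

```text
t 10.5 grasp [0.6178 0.328  0.1565] clamp [0.114  0.3799] phi 76.3 gap 0.901 F [-0.4 -0.1  0.3] M [ 0.02  0.11 -0.01] zax [ 0.099  0.001 -0.995]
[[0.0004, -0.0129, 0.0071, 0.43], [0.0004, -0.0129, 0.0071, 0.43]]
```

View pics/t2.png

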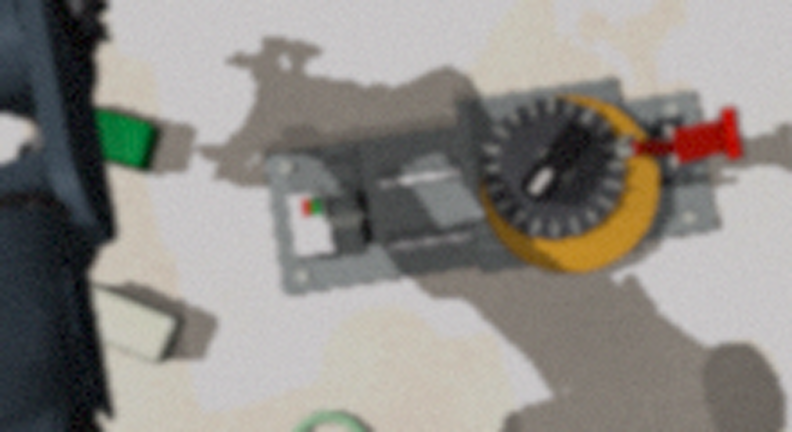

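View pics/s5.png

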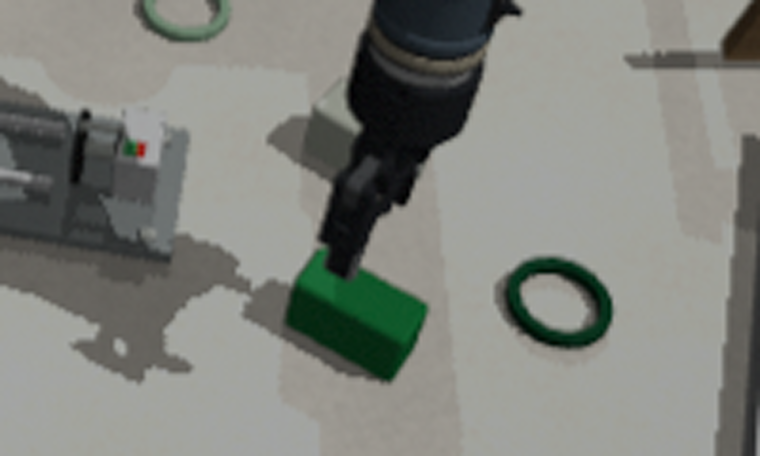

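Request:
apply_moves([
  [[0, 0, 0, -8], [0, 0, 0, -8], [0, 0, 0, 0]],
])

```text
t: 10.9
tcp_pos: [0.6132, 0.3289, 0.2092]
tool_rot: [0.687, 0.725, 0.032, 0.035]
force: [0.7, 0.2, -0.5]
finger_gap: 0.898
```

```bash
cat >> h.py <<'E'
def q():
    s,t,f,R=pose();q=s['q'];print('t',round(s['t'],2),'tcp',t.round(4),'pitch',round(q[1]+q[2]+q[4]-np.pi,4),'q4',q[3].round(4),'zax',R[:,2].round(4),'phi',round(f,1))
E
python3 -c "
from h import *
q()"
```

```text
t 10.9 tcp [0.6132 0.3289 0.2092] pitch -0.0892 q4 -0.0399 zax [ 0.0953 -0.0011 -0.9954] phi 93.1
```

Request:
apply_moves([
  [[0, 0, 0, 8], [0, 0, 0, 8], [0, 0, 0, 0]],
])

```text
t: 11.2
tcp_pos: [0.6172, 0.3283, 0.2117]
tool_rot: [0.787, 0.615, 0.04, 0.031]
force: [-0.6, -0.1, 0.0]
finger_gap: 0.896
```

```bash
python3 -c "
from h import *
q()"
```

```text
t 11.2 tcp [0.6172 0.3283 0.2117] pitch -0.095 q4 -0.0407 zax [ 0.101  -0.     -0.9949] phi 76.1
```

Request:
apply_moves([
  [[0, 0, -0.05, 0], [0, 0, -0.05, 0], [0, 0, 0, 0]],
])

```text
t: 11.5
tcp_pos: [0.6094, 0.3272, 0.3112]
tool_rot: [0.786, 0.616, 0.038, 0.031]
force: [1.1, 0.3, 0.4]
finger_gap: 0.897
```

```bash
python3 -c "
from h import *
q()"
```

```text
t 11.5 tcp [0.6094 0.3272 0.3112] pitch -0.0913 q4 -0.0377 zax [ 0.0977 -0.0019 -0.9952] phi 76.2
```

```bash
python3 - <<'E'
from h import *
rows([.5945,.335,.12],75.4,step=.03)
E
```

```text
t 11.5 grasp [0.6146 0.3271 0.2575] clamp [0.1107 0.3797] phi 76.2 gap 0.897 F [1.1 0.3 0.4] M [0.   0.02 0.01] zax [ 0.098 -0.002 -0.995]
[[-0.0, -0.0069, 0.027, 0.17], [-0.0, -0.0069, 0.027, 0.17], [-0.0001, -0.0069, 0.027, 0.17], [-0.0001, -0.0069, 0.027, 0.17], [-0.0001, -0.0069, 0.027, 0.17]]
```

Request:
apply_moves([
  [[0, -0.007, 0.027, 0.1], [0, -0.007, 0.027, 0.1], [0, -0.007, 0.027, 0.1], [0, -0.007, 0.027, 0.1], [0, -0.006, 0.02, 0.1]],
])

```text
t: 12.0
tcp_pos: [0.5973, 0.336, 0.1865]
tool_rot: [0.787, 0.614, 0.049, 0.035]
force: [-0.8, -0.5, 0.1]
finger_gap: 0.897
```

```bash
python3 - <<'E'
from h import *
rows([.5945,.335,.043],75.4,step=.02)
pic("scene","s6",(200,320,280,480),3.8)
E
```

```text
t 12.0 grasp [0.6038 0.3363 0.1329] clamp [0.1016 0.3906] phi 76.0 gap 0.897 F [-0.8 -0.5  0.1] M [0.03 0.03 0.  ] zax [ 0.12   0.005 -0.993]
[[-0.0013, -0.0038, 0.0176, 0.12], [-0.0013, -0.0038, 0.0176, 0.12], [-0.0013, -0.0038, 0.0176, 0.12], [-0.0013, -0.0038, 0.0176, 0.12], [-0.0013, -0.0038, 0.0176, 0.12]]
```

View pics/s6.png

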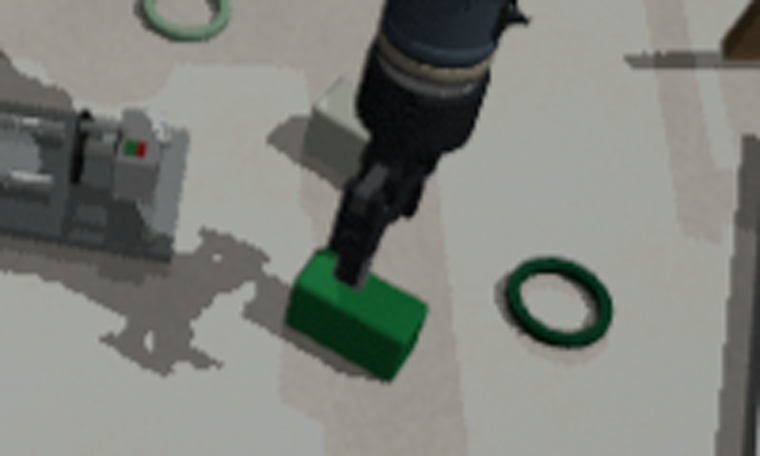

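The tilt grows with travel once it exists, so I'll remove it before grasping. I'll press the two open fingertips lightly on bare table just beyond the block.

```bash
python3 - <<'E'
from h import *
print(ray("top",(187,127),.04))
rows([.69,.335,.12],75.4,step=.02)
E
```

```text
[0.78825708 0.34817525 0.04      ]
t 12.05 grasp [0.601  0.3356 0.1291] clamp [0.0988 0.3904] phi 76.0 gap 0.9 F [-1.5 -0.5 -1.8] M [-0.01  0.13 -0.02] zax [ 0.113  0.003 -0.994]
[[0.0041, 0.017, 0.0038, 0.12], [0.0042, 0.017, 0.0038, 0.12], [0.0042, 0.017, 0.0038, 0.12], [0.0042, 0.017, 0.0038, 0.12], [0.0043, 0.0169, 0.0038, 0.12]]
```

Request:
apply_moves([
  [[0.004, 0.017, 0.002, 0], [0.004, 0.017, 0.002, 0], [0.004, 0.017, 0.002, 0], [0.004, 0.017, 0.002, 0], [0.004, 0.017, 0.002, 0]],
], fingers=1)

```text
t: 12.55
tcp_pos: [0.684, 0.3336, 0.1812]
tool_rot: [0.785, 0.617, 0.042, 0.033]
force: [0.8, 0.1, -0.9]
finger_gap: 0.998
```

```bash
python3 - <<'E'
from h import *
rows([.69,.335,.035],75.4,step=.02)
E
```

```text
t 12.55 grasp [0.6898 0.3336 0.1275] clamp [0.1859 0.373 ] phi 76.4 gap 0.998 F [ 0.8  0.1 -0.9] M [-0.05  0.   -0.02] zax [ 0.107  0.    -0.994]
[[-0.0002, -0.0019, 0.0184, 0.2], [-0.0002, -0.0019, 0.0184, 0.2], [-0.0002, -0.0019, 0.0184, 0.2], [-0.0002, -0.0019, 0.0184, 0.2], [-0.0002, -0.0019, 0.0184, 0.2]]
```

Request:
apply_moves([
  [[0, -0.002, 0.024, 0], [0, -0.002, 0.024, 0], [0, -0.002, 0.024, 0], [0, -0.002, 0.02, 0], [0, 0, 0.008, 0]],
])

```text
t: 13.05
tcp_pos: [0.6973, 0.3347, 0.0844]
tool_rot: [0.784, 0.617, 0.05, 0.037]
force: [-1.5, -0.4, 0.7]
finger_gap: 0.997
```

Request:
apply_moves([
  [[0, 0, 0.005, 0], [0, 0, 0.005, 0]],
])

```text
t: 13.25
tcp_pos: [0.6992, 0.3346, 0.0739]
tool_rot: [0.784, 0.617, 0.05, 0.037]
force: [-0.0, 0.1, 0.1]
finger_gap: 0.998
```

```bash
python3 -c "
from h import *
q()"
```

```text
t 13.25 tcp [0.6992 0.3346 0.0739] pitch -0.1182 q4 -0.0453 zax [ 0.1232  0.0039 -0.9924] phi 76.5
```

Request:
apply_moves([
  [[0, 0, 0.005, 0], [0, 0, 0.004, 0]],
])

```text
t: 13.45
tcp_pos: [0.7012, 0.335, 0.0659]
tool_rot: [0.784, 0.617, 0.051, 0.037]
force: [-0.5, 0.6, -0.0]
finger_gap: 1.0
```

Request:
apply_moves([
  [[0, 0, 0.003, 0], [0, 0, 0.002, 0]],
])

```text
t: 13.65
tcp_pos: [0.7016, 0.3352, 0.0647]
tool_rot: [0.784, 0.618, 0.05, 0.037]
force: [-4.6, -0.5, 9.3]
finger_gap: 1.002
```

```bash
python3 -c "
from h import *
q()
print(manip.sense()['ft_torque'])"
```

```text
t 13.65 tcp [0.7016 0.3352 0.0647] pitch -0.1189 q4 -0.0458 zax [ 0.1238  0.0039 -0.9923] phi 76.6
[-0.24684891  0.87834268  0.0907499 ]
```

Request:
apply_moves([
  [[0, 0, 0.004, 0], [0, 0, 0.004, 0]],
])

```text
t: 13.85
tcp_pos: [0.7018, 0.3353, 0.0645]
tool_rot: [0.784, 0.618, 0.048, 0.037]
force: [-6.7, -4.2, 16.3]
finger_gap: 1.0
```

```bash
python3 -c "
from h import *
q()
print(manip.sense()['ft_torque'])"
```

```text
t 13.85 tcp [0.7018 0.3353 0.0645] pitch -0.1156 q4 -0.0463 zax [ 0.1209  0.0025 -0.9927] phi 76.7
[-0.29975556  1.56668013  0.11507542]
```

Request:
apply_moves([
  [[0, 0.002, 0.004, 0], [0, 0.002, 0.004, 0], [0, 0.002, 0.004, 0]],
])

```text
t: 14.15
tcp_pos: [0.7029, 0.3354, 0.0639]
tool_rot: [0.784, 0.619, 0.042, 0.032]
force: [-7.9, -1.4, 15.6]
finger_gap: 0.995
```

```bash
python3 -c "
from h import *
q()
print(manip.sense()['ft_torque'])"
```

```text
t 14.15 tcp [0.7029 0.3354 0.0639] pitch -0.0999 q4 -0.0406 zax [ 0.1049  0.001  -0.9945] phi 76.7
[-0.04604407  1.95166008  0.1075185 ]
```

Tilt is creeping down at about 0.005 per row under a 16 N press, so I'll keep going.

Request:
apply_moves([
  [[0, 0.003, 0.006, 0], [0, 0.003, 0.006, 0], [0, 0.003, 0.006, 0], [0, 0.003, 0.006, 0], [0, 0.003, 0.006, 0]],
])

```text
t: 14.65
tcp_pos: [0.7056, 0.3358, 0.0622]
tool_rot: [0.783, 0.621, 0.024, 0.021]
force: [-12.1, -2.1, 23.8]
finger_gap: 1.001
```

```bash
python3 -c "
from h import *
q()
print(manip.sense()['ft_torque'])"
```

```text
t 14.65 tcp [0.7056 0.3358 0.0622] pitch -0.0604 q4 -0.0276 zax [ 0.0644 -0.0028 -0.9979] phi 76.9
[-0.11201853  2.90087094  0.20483649]
```

Request:
apply_moves([
  [[0, 0.003, 0.006, 0], [0, 0.003, 0.006, 0], [0, 0.003, 0.006, 0]],
])

```text
t: 14.95
tcp_pos: [0.707, 0.336, 0.0612]
tool_rot: [0.782, 0.622, 0.015, 0.015]
force: [-11.8, -2.6, 23.5]
finger_gap: 0.999
```

```bash
python3 -c "
from h import *
q()
print(manip.sense()['ft_torque'])"
```

```text
t 14.95 tcp [0.707  0.336  0.0612] pitch -0.0376 q4 -0.0205 zax [ 0.041  -0.0048 -0.9991] phi 77.0
[-0.11061376  2.82472282  0.21217514]
```

Request:
apply_moves([
  [[0, 0.003, 0.006, 0], [0, 0.003, 0.006, 0], [0, 0.002, 0.005, 0], [0, 0.002, 0.005, 0]],
])

```text
t: 15.35
tcp_pos: [0.7085, 0.3363, 0.0602]
tool_rot: [0.782, 0.624, 0.004, 0.007]
force: [-9.1, -1.7, 18.0]
finger_gap: 1.002
```

```bash
python3 -c "
from h import *
q()
print(manip.sense()['ft_torque'])"
```

```text
t 15.35 tcp [0.7085 0.3363 0.0602] pitch -0.0127 q4 -0.0132 zax [ 0.0155 -0.0068 -0.9999] phi 77.2
[-0.13314456  2.17141683  0.15624013]
```

Request:
apply_moves([
  [[0, 0.002, 0.005, 0], [0, 0.002, 0.005, 0]],
])

```text
t: 15.55
tcp_pos: [0.7092, 0.3364, 0.0597]
tool_rot: [0.781, 0.624, -0.0, 0.005]
force: [-8.6, -2.0, 17.8]
finger_gap: 0.997
```

Request:
apply_moves([
  [[0, 0, -0.005, 0], [0, 0, -0.01, 0], [0, 0, -0.02, 0], [0, 0, -0.02, 0], [0, 0, -0.02, 0]],
], fingers=0.85)

```text
t: 16.05
tcp_pos: [0.708, 0.3374, 0.1399]
tool_rot: [0.781, 0.625, -0.001, 0.004]
force: [0.1, -0.1, 0.0]
finger_gap: 0.853
```

```bash
python3 -c "
from h import *
q()
rows([.5945,.335,.115],75.4,step=.02)"
```

```text
t 16.05 tcp [0.708  0.3374 0.1399] pitch -0.0018 q4 -0.0096 zax [ 0.0043 -0.0078 -1.    ] phi 77.3
t 16.05 grasp [0.7083 0.337  0.0859] clamp [0.2047 0.3731] phi 77.3 gap 0.853 F [ 0.1 -0.1  0. ] M [-0.02 -0.03  0.01] zax [ 0.004 -0.008 -1.   ]
[[-0.0045, -0.0184, -0.0049, 0.32], [-0.0046, -0.0184, -0.0049, 0.32], [-0.0047, -0.0183, -0.0049, 0.32], [-0.0048, -0.0183, -0.0049, 0.32], [-0.0049, -0.0183, -0.0049, 0.32]]
[[-0.005, -0.0183, -0.0049, 0.32]]
```

The tool is upright again. Back over the block.

Request:
apply_moves([
  [[-0.004, -0.018, -0.005, 0.4], [-0.004, -0.018, -0.003, 0.4], [-0.004, -0.018, 0, 0.4], [-0.004, -0.018, 0, 0.4], [-0.004, -0.015, 0, 0.3]],
])

```text
t: 16.55
tcp_pos: [0.6245, 0.3389, 0.16]
tool_rot: [0.792, 0.61, 0.011, 0.009]
force: [0.3, 0.9, -0.1]
finger_gap: 0.85
```

```bash
python3 -c "
from h import *
q()
rows([.5945,.335,.115],75.4,step=.02)"
```

```text
t 16.55 tcp [0.6245 0.3389 0.16  ] pitch -0.0265 q4 -0.0123 zax [ 2.840e-02 -8.000e-04 -9.996e-01] phi 75.2
t 16.55 grasp [0.626  0.3389 0.106 ] clamp [0.124  0.3893] phi 75.2 gap 0.85 F [ 0.3  0.9 -0.1] M [ 0.03  0.05 -0.07] zax [ 0.028 -0.001 -1.   ]
[[-0.0059, -0.0146, -0.0049, -0.1], [-0.0058, -0.0146, -0.0049, -0.1]]
```

Request:
apply_moves([
  [[-0.005, -0.013, 0, 0], [-0.004, -0.01, 0, 0], [-0.001, -0.003, 0.005, 0], [0, 0, 0.01, 0]],
])

```text
t: 16.95
tcp_pos: [0.5971, 0.3369, 0.1494]
tool_rot: [0.792, 0.61, 0.015, 0.01]
force: [0.0, 0.6, 0.1]
finger_gap: 0.849
```

```bash
python3 -c "
from h import *
q()
rows([.5945,.335,.043],75.4,step=.018)
pic('scene','s7',(200,320,280,480),3.8)"
```

```text
t 16.95 tcp [0.5971 0.3369 0.1494] pitch -0.0353 q4 -0.0135 zax [ 0.0368  0.0021 -0.9993] phi 75.3
t 16.95 grasp [0.5991 0.337  0.0955] clamp [0.0971 0.3921] phi 75.3 gap 0.849 F [0.  0.6 0.1] M [ 0.    0.07 -0.01] zax [ 0.037  0.002 -0.999]
[[-0.0012, -0.0019, 0.0174, -0.04], [-0.0012, -0.0019, 0.0174, -0.04], [-0.0012, -0.0019, 0.0174, -0.04]]
```

View pics/s7.png

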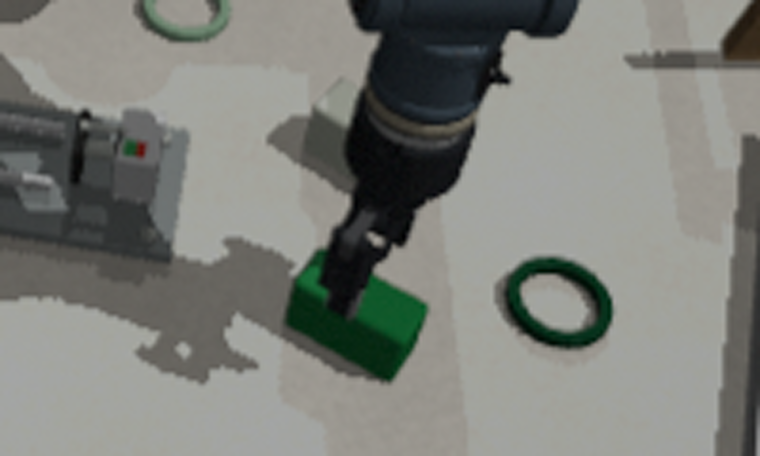

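The gripper straddles the green block and clears the white one. Descending.

Request:
apply_moves([
  [[-0.001, -0.003, 0.017, 0], [-0.001, -0.002, 0.017, 0], [-0.001, -0.002, 0.014, 0], [0, 0, 0.003, 0]],
])

```text
t: 17.4
tcp_pos: [0.5936, 0.335, 0.0921]
tool_rot: [0.792, 0.61, 0.015, 0.01]
force: [0.4, -0.2, -0.5]
finger_gap: 0.847
```

```bash
python3 -c "
from h import *
q()
rows([.5945,.335,.042],75.4,step=.018)"
```

```text
t 17.4 tcp [0.5936 0.335  0.0921] pitch -0.0342 q4 -0.0152 zax [ 0.036   0.0015 -0.9994] phi 75.2
t 17.4 grasp [0.5956 0.3351 0.0381] clamp [0.0933 0.3909] phi 75.2 gap 0.847 F [ 0.4 -0.2 -0.5] M [-0.03  0.06 -0.06] zax [ 0.036  0.001 -0.999]
[[-0.0004, -0.0009, -0.0039, -0.23]]
```

Request:
apply_moves([
  [[0, -0.001, -0.004, 0], [0, 0, 0, 0], [0, 0, 0, 0], [0, 0, 0, 0], [0, 0, 0, 0]],
], fingers=0, newtons=60)

```text
t: 17.9
tcp_pos: [0.5925, 0.3354, 0.0962]
tool_rot: [0.793, 0.609, 0.014, 0.01]
force: [0.4, 0.3, -3.8]
finger_gap: 0.506
```

```bash
python3 -c "
from h import *
q()
rows([.5945,.335,.041],75.4,step=.018)"
```

```text
t 17.9 tcp [0.5925 0.3354 0.0962] pitch -0.0323 q4 -0.0141 zax [ 0.034   0.0015 -0.9994] phi 75.1
t 17.9 grasp [0.5943 0.3355 0.0423] clamp [0.0922 0.3914] phi 75.1 gap 0.506 F [ 0.4  0.3 -3.8] M [ 0.01  0.05 -0.  ] zax [ 0.034  0.001 -0.999]
[[-0.0004, 0.0003, 0.0013, -0.28]]
```

Request:
apply_moves([
  [[0, 0.002, 0.004, 0], [0, 0.002, 0.005, 0], [0, 0.002, 0.005, 0], [0, 0.002, 0.005, 0]],
])

```text
t: 18.3
tcp_pos: [0.5942, 0.3353, 0.0955]
tool_rot: [0.793, 0.61, 0.008, 0.005]
force: [-11.7, -2.0, 24.1]
finger_gap: 0.507
```

```bash
python3 -c "
from h import *
q()
print(manip.sense()['ft_torque'])"
```

```text
t 18.3 tcp [0.5942 0.3353 0.0955] pitch -0.0175 q4 -0.0066 zax [ 0.0181  0.0014 -0.9998] phi 75.1
[-0.22492887  1.6399949  -0.06720264]
```

Request:
apply_moves([
  [[0, 0.003, 0.005, 0], [0, 0.003, 0.005, 0], [0, 0.003, 0.005, 0], [0, 0.002, 0.003, 0]],
])

```text
t: 18.7
tcp_pos: [0.5961, 0.3351, 0.096]
tool_rot: [0.793, 0.61, 0.001, -0.001]
force: [-4.9, -0.5, 4.2]
finger_gap: 0.507
```

Request:
apply_moves([
  [[0, 0, -0.01, 0], [0, 0, -0.02, 0], [0, 0, -0.02, 0], [0, 0, -0.02, 0], [0, 0, -0.015, 0]],
])

```text
t: 19.2
tcp_pos: [0.5948, 0.3341, 0.1818]
tool_rot: [0.793, 0.61, -0.001, -0.001]
force: [-0.4, -0.4, -4.1]
finger_gap: 0.51
```

```bash
python3 -c "
from h import *
q()
rows([*cw(-.016,.115),.14],100,step=.02)"
```

```text
t 19.2 tcp [0.5948 0.3341 0.1818] pitch 0.0032 q4 0.0014 zax [-0.0034  0.     -1.    ] phi 75.1
t 19.2 grasp [0.5946 0.3341 0.1278] clamp [0.0922 0.39  ] phi 75.1 gap 0.51 F [-0.4 -0.4 -4.1] M [-0.02 -0.01  0.05] zax [-0.003  0.    -1.   ]
[[-0.0197, 0.0012, -0.0008, -1.66], [-0.0197, 0.0006, -0.0008, -1.66], [-0.0197, 0.0, -0.0008, -1.66], [-0.0197, -0.0006, -0.0008, -1.66], [-0.0197, -0.0011, -0.0008, -1.66]]
[[-0.0196, -0.0017, -0.0008, -1.66], [-0.0196, -0.0023, -0.0008, -1.66], [-0.0195, -0.0028, -0.0008, -1.66], [-0.0194, -0.0034, -0.0008, -1.66], [-0.0193, -0.0039, -0.0008, -1.66]]
[[-0.0192, -0.0045, -0.0008, -1.66], [-0.019, -0.0051, -0.0008, -1.66], [-0.0189, -0.0056, -0.0008, -1.66], [-0.0187, -0.0061, -0.0008, -1.66], [-0.0185, -0.0067, -0.0008, -1.66]]
```

Request:
apply_moves([
  [[-0.02, 0.001, -0.002, -1.7], [-0.02, 0.001, -0.001, -1.7], [-0.02, 0, -0.001, -1.7], [-0.02, -0.001, -0.001, -1.7], [-0.02, -0.001, -0.001, -1.7]],
])

```text
t: 19.7
tcp_pos: [0.5775, 0.2361, 0.1917]
tool_rot: [0.742, 0.671, 0.004, 0.001]
force: [-0.3, -0.2, -4.3]
finger_gap: 0.506
```

Request:
apply_moves([
  [[-0.02, -0.002, 0, -1.7], [-0.02, -0.002, 0, -1.7], [-0.02, -0.003, 0, -1.7], [-0.019, -0.003, 0, -1.7], [-0.019, -0.004, 0, -1.7]],
])

```text
t: 20.2
tcp_pos: [0.5597, 0.1341, 0.192]
tool_rot: [0.688, 0.726, 0.004, 0.003]
force: [0.1, 0.8, -3.2]
finger_gap: 0.507
```

```bash
python3 -c "
from h import *
q()
rows([*cw(-.016,.115),.14],100,step=.02)"
```

```text
t 20.2 tcp [0.5597 0.1341 0.192 ] pitch -0.0098 q4 0.0031 zax [ 0.0098  0.0027 -0.9999] phi 93.1
t 20.2 grasp [0.5602 0.1342 0.138 ] clamp [0.0237 0.1991] phi 93.1 gap 0.507 F [ 0.1  0.8 -3.2] M [-0.01  0.01  0.04] zax [ 0.01   0.003 -1.   ]
[[-0.0177, -0.0058, -0.0005, -1.38], [-0.0175, -0.0063, -0.0005, -1.38], [-0.0174, -0.0067, -0.0005, -1.38], [-0.0172, -0.0071, -0.0005, -1.38], [-0.017, -0.0075, -0.0005, -1.38]]
```

Request:
apply_moves([
  [[-0.018, -0.006, 0, -1.4], [-0.0175, -0.006, 0, -1.4], [-0.0175, -0.007, 0, -1.4], [-0.015, -0.006, 0, -1.4], [-0.008, -0.003, 0, -0.7]],
])

```text
t: 20.7
tcp_pos: [0.5395, 0.0503, 0.1925]
tool_rot: [0.646, 0.764, 0.005, 0.004]
force: [1.0, 0.3, -3.3]
finger_gap: 0.505
```

```bash
python3 -c "
from h import *
q()
rows([*cw(-.016,.115),.14],100,step=.02)
pic('scene','s8',(150,290,180,420))"
```

```text
t 20.7 tcp [0.5395 0.0503 0.1925] pitch -0.0122 q4 0.0038 zax [ 0.0124  0.0013 -0.9999] phi 99.6
t 20.7 grasp [0.5402 0.0503 0.1385] clamp [-0.0107  0.12  ] phi 99.6 gap 0.505 F [ 1.   0.3 -3.3] M [-0.02  0.    0.  ] zax [ 0.012  0.001 -1.   ]
[[-0.0051, -0.0053, -0.0015, -0.42]]
```

View pics/s8.png

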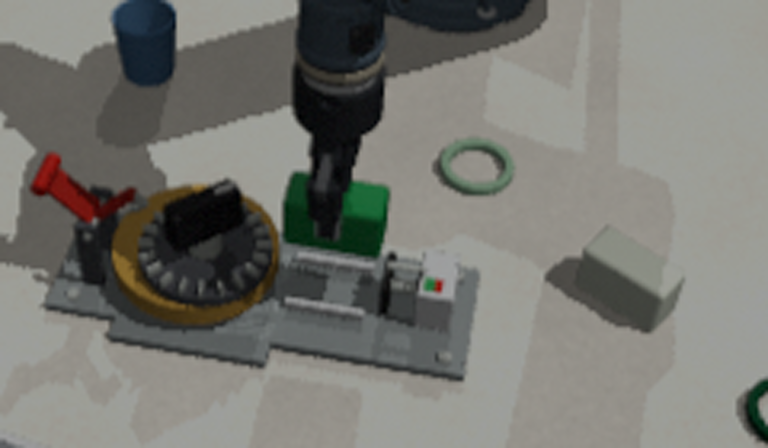

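```bash
python3 - <<'E'
from h import *
I=cv2.imread('pics/s8_full.png');P=cloud('scene',np.load('pics/s8_d.npy'));h=cv2.cvtColor(I,cv2.COLOR_BGR2HSV)
m=cv2.inRange(h,(50,150,50),(85,255,255))>0; Q=P[m]
c=np.stack([(Q[:,:2]-O)@X,(Q[:,:2]-O)@Y,Q[:,2]],1)*1000
c=c[(abs(c[:,1]-115)<80)&(c[:,2]>60)&(c[:,0]>-80)&(c[:,0]<60)]
print(len(c),np.percentile(c,[1,3,50,97,99],axis=0).round(1))
f=c[c[:,2]<c[:,2].max()-12]; print('front face x',np.median(f[:,0]))
E
```

```text
210 [[-23.4  81.1 112.6]
 [-21.7  82.9 123.5]
 [ -1.4 143.7 151.3]
 [ 12.7 165.1 154.3]
 [ 13.8 165.2 154.9]]
front face x 7.654135864903976
```

Request:
apply_moves([
  [[-0.0045, -0.0055, 0, -0.4], [0, 0, 0.015, 0], [0, 0, 0.02, 0], [0, 0, 0.015, 0], [0, 0, 0.004, 0]],
])

```text
t: 21.25
tcp_pos: [0.537, 0.0433, 0.1391]
tool_rot: [0.643, 0.766, 0.006, 0.007]
force: [0.0, -0.3, -3.1]
finger_gap: 0.505
```

```bash
python3 -c "
from h import *
q()
rows([*cw(-.016,.1155),.06],100,step=.02)
pic('scene','s9',(150,290,180,420))"
```

```text
t 21.25 tcp [0.537  0.0433 0.1391] pitch -0.0183 q4 0.0032 zax [ 1.840e-02 -3.000e-04 -9.998e-01] phi 100.0
t 21.25 grasp [0.538  0.0433 0.0851] clamp [-0.014   0.1135] phi 100.0 gap 0.505 F [ 0.  -0.3 -3.1] M [0.04 0.01 0.04] zax [ 0.018 -0.    -1.   ]
[[0.0011, -0.0012, 0.0125, -0.01], [0.0011, -0.0012, 0.0125, -0.01]]
```

View pics/s9.png

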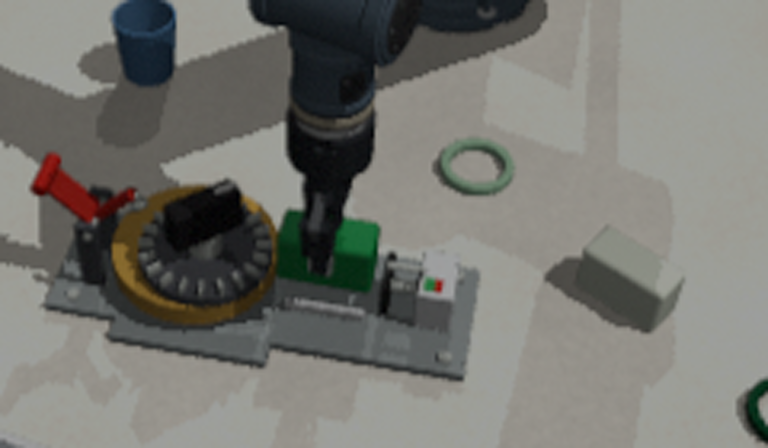

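The block hovers over the bed, between the brass eccentric (275,250) and the pad (385,280). I'll correct 2 mm and lower it.

Request:
apply_moves([
  [[0.002, -0.002, 0.006, 0], [0.0005, -0.001, 0.008, 0], [0, 0, 0.004, 0]],
])

```text
t: 21.6
tcp_pos: [0.5349, 0.0458, 0.1216]
tool_rot: [0.642, 0.766, 0.007, 0.009]
force: [-0.5, -0.3, -3.3]
finger_gap: 0.509
```

```bash
python3 -c "
from h import *
q()
rows([*cw(-.016,.1155),.053],100,step=.02)"
```

```text
t 21.6 tcp [0.5349 0.0458 0.1216] pitch -0.0219 q4 0.0033 zax [ 2.200e-02 -8.000e-04 -9.998e-01] phi 100.0
t 21.6 grasp [0.5361 0.0458 0.0676] clamp [-0.0155  0.1162] phi 100.0 gap 0.509 F [-0.5 -0.3 -3.3] M [-0.04  0.08  0.08] zax [ 0.022 -0.001 -1.   ]
[[-0.0007, -0.0008, 0.0146, 0.04]]
```

Request:
apply_moves([
  [[0, -0.001, 0.005, 0], [0, 0, 0.004, 0], [0, 0, 0.003, 0]],
])

```text
t: 21.9
tcp_pos: [0.5345, 0.0457, 0.1089]
tool_rot: [0.642, 0.766, 0.007, 0.009]
force: [-0.3, 0.2, -2.9]
finger_gap: 0.507
```

Request:
apply_moves([
  [[0, 0, 0.003, 0], [0, 0, 0.003, 0]],
])

```text
t: 22.1
tcp_pos: [0.5347, 0.0452, 0.1074]
tool_rot: [0.642, 0.767, 0.007, 0.009]
force: [-6.8, 1.9, 35.9]
finger_gap: 0.512
```

```bash
python3 -c "
from h import *
q()
rows([*cw(-.016,.1155),.053],100,step=.02)"
```

```text
t 22.1 tcp [0.5347 0.0452 0.1074] pitch -0.0234 q4 0.0023 zax [ 0.0234 -0.0016 -0.9997] phi 100.1
t 22.1 grasp [0.5359 0.0451 0.0534] clamp [-0.0157  0.1156] phi 100.1 gap 0.512 F [-6.8  1.9 35.9] M [0.58 1.41 0.07] zax [ 0.023 -0.002 -1.   ]
[[-0.0001, -0.0003, 0.0004, 0.1]]
```

The block is on the bed floor, with the grasp height at 0.0534 against 0.053 expected. I'll ease off and release.

Request:
apply_moves([
  [[0, 0.001, -0.0005, 0], [0, 0.001, 0, 0], [0, 0, 0, 0]],
])

```text
t: 22.4
tcp_pos: [0.5371, 0.0454, 0.1097]
tool_rot: [0.642, 0.766, 0.008, 0.011]
force: [-0.2, 0.0, -2.8]
finger_gap: 0.504
```

Request:
apply_moves([
  [[0, 0, 0, 0], [0, 0, 0, 0], [0, 0, -0.005, 0], [0, 0, -0.02, 0], [0, 0, -0.03, 0]],
], fingers=0.8)

```text
t: 22.9
tcp_pos: [0.535, 0.0455, 0.1627]
tool_rot: [0.642, 0.766, 0.006, 0.008]
force: [0.2, 0.5, 0.4]
finger_gap: 0.801
```

Request:
apply_moves([
  [[0, 0, -0.035, 0], [0, 0, -0.035, 0], [-0.02, -0.01, -0.005, 0], [-0.025, -0.005, 0, 0], [-0.025, -0.005, 0, 0]],
], fingers=0)

```text
t: 23.4
tcp_pos: [0.5282, -0.0261, 0.2473]
tool_rot: [0.64, 0.768, 0.009, 0.013]
force: [-0.8, -0.8, -0.1]
finger_gap: -0.002
```

```bash
python3 -c "
from h import *
q()
rows([*cw(-.03,-.175),.19],100,step=.03)
pic('scene','s10',(150,290,180,420))
pic('top','t3',(150,270,160,380),3.6)"
```

```text
t 23.4 tcp [ 0.5282 -0.0261  0.2473] pitch -0.0323 q4 0.0075 zax [ 0.0327 -0.0028 -0.9995] phi 100.4
t 23.4 grasp [ 0.53   -0.0262  0.1933] clamp [-0.034   0.0464] phi 100.4 gap -0.002 F [-0.8 -0.8 -0.1] M [ 0.07  0.01 -0.01] zax [ 0.033 -0.003 -0.999]
[[-0.0277, 0.0003, 0.0007, 0.05], [-0.0277, 0.0003, 0.0007, 0.05], [-0.0277, 0.0003, 0.0007, 0.05], [-0.0277, 0.0004, 0.0007, 0.05], [-0.0277, 0.0004, 0.0007, 0.05]]
[[-0.0277, 0.0004, 0.0007, 0.05], [-0.0277, 0.0004, 0.0007, 0.05], [-0.0277, 0.0005, 0.0007, 0.05]]
```

View pics/s10.png

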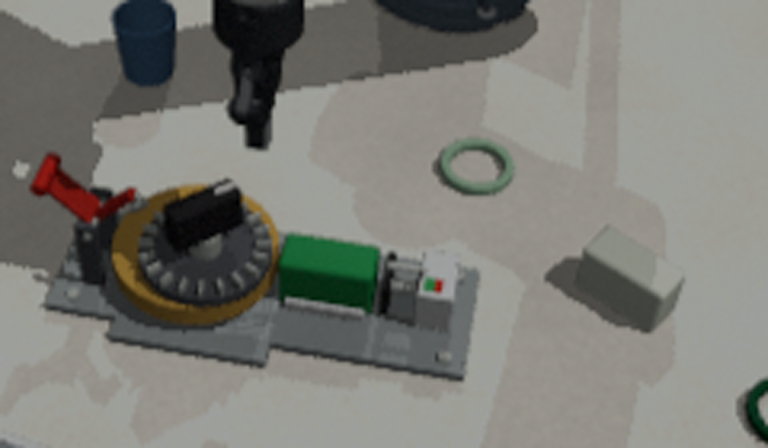

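View pics/t3.png

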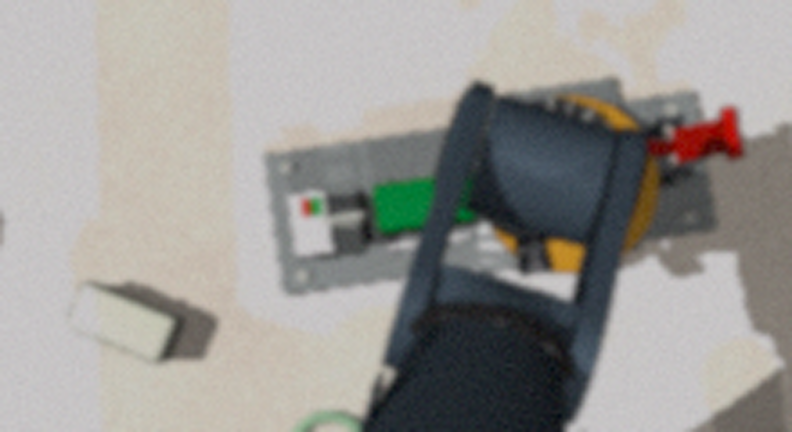

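The block stands in the bed between the rails. I'll check its height by depth and plan the pawl return.

```bash
python3 - <<'E'
from h import *
I=cv2.imread('pics/s10_full.png');P=cloud('scene',np.load('pics/s10_d.npy'));h=cv2.cvtColor(I,cv2.COLOR_BGR2HSV)
m=cv2.inRange(h,(50,120,40),(85,255,255))>0; Q=P[m]
c=np.stack([(Q[:,:2]-O)@X,(Q[:,:2]-O)@Y,Q[:,2]],1)*1000
c=c[(abs(c[:,1]-115)<70)&(abs(c[:,0])<60)&(c[:,2]>15)]
print(len(c),np.percentile(c,[1,3,50,97,99],axis=0).round(1)); t=c[(c[:,0]<0)&(c[:,0]>-33)];
A=np.c_[t[:,:2],np.ones(len(t))];print('top z fit (slope x,y,mean)',np.linalg.lstsq(A,t[:,2],rcond=None)[0],t[:,2].mean())
E
```

```text
563 [[-27.   73.5  22. ]
 [-24.7  76.1  25.8]
 [  6.5 117.8  63.4]
 [ 12.1 158.8  70. ]
 [ 12.8 160.2  70.8]]
top z fit (slope x,y,mean) [ 6.09894976e-02 -5.02307678e-02  7.28729304e+01] 66.09858715242314
```

Request:
apply_moves([
  [[-0.028, -0.003, 0, 0], [-0.028, -0.003, 0, 0], [-0.028, -0.003, 0, 0], [-0.028, -0.003, 0, 0], [-0.028, -0.003, 0, 0]],
])

```text
t: 24.0
tcp_pos: [0.5378, -0.1663, 0.2479]
tool_rot: [0.64, 0.769, 0.01, 0.011]
force: [-0.3, 0.3, 0.9]
finger_gap: -0.002
```

Request:
apply_moves([
  [[-0.028, 0.002, 0, 0], [-0.028, 0.005, 0, 0], [-0.02, 0.005, 0, 0]],
])

```text
t: 24.3
tcp_pos: [0.5634, -0.2401, 0.2483]
tool_rot: [0.64, 0.768, 0.011, 0.01]
force: [0.7, -0.1, 0.7]
finger_gap: 0.003
```

```bash
python3 -c "
from h import *
q()
rows([*cw(0,-.185),.14],100,step=.02)"
```

```text
t 24.3 tcp [ 0.5634 -0.2401  0.2483] pitch -0.0221 q4 0.0222 zax [ 0.029   0.0032 -0.9996] phi 100.4
t 24.3 grasp [ 0.565  -0.2399  0.1943] clamp [-0.0366 -0.1701] phi 100.4 gap 0.003 F [ 0.7 -0.1  0.7] M [0.   0.02 0.01] zax [ 0.029  0.003 -1.   ]
[[-0.0038, 0.0087, 0.0139, 0.1], [-0.0037, 0.0087, 0.0139, 0.1], [-0.0037, 0.0087, 0.0139, 0.1], [-0.0037, 0.0088, 0.0139, 0.1]]
```

Request:
apply_moves([
  [[-0.005, 0.011, 0.012, 0], [-0.004, 0.011, 0.014, 0], [-0.003, 0.01, 0.015, 0], [-0.002, 0.004, 0.014, 0], [0, 0, 0.004, 0]],
])

```text
t: 24.8
tcp_pos: [0.6069, -0.248, 0.1891]
tool_rot: [0.641, 0.767, 0.011, 0.012]
force: [-0.6, -0.6, -0.5]
finger_gap: 0.002
```

```bash
python3 -c "
from h import *
q()
rows([*cw(0,-.13),.134],100,step=.01)
pic('scene','s11',(150,290,120,360))"
```

```text
t 24.8 tcp [ 0.6069 -0.248   0.1891] pitch -0.026 q4 0.0238 zax [ 0.0324  0.0024 -0.9995] phi 100.2
t 24.8 grasp [ 0.6086 -0.2479  0.1351] clamp [ 0.005  -0.1856] phi 100.2 gap 0.002 F [-0.6 -0.6 -0.5] M [-0.01  0.09 -0.01] zax [ 0.032  0.002 -0.999]
[[0.0093, -0.0008, 0.0001, 0.04], [0.0093, -0.0008, 0.0001, 0.04], [0.0093, -0.0008, 0.0001, 0.04], [0.0093, -0.0008, 0.0001, 0.04], [0.0093, -0.0008, 0.0001, 0.04]]
[[0.0093, -0.0008, 0.0001, 0.04]]
```

View pics/s11.png

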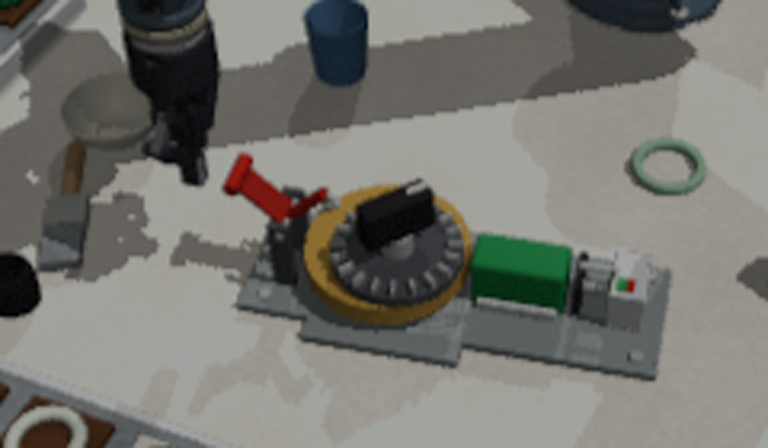

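Request:
apply_moves([
  [[0.01, -0.001, 0, 0], [0.01, -0.001, 0, 0], [0.008, -0.001, 0, 0], [0.008, -0.001, 0, 0], [0.008, 0, 0, 0]],
])

```text
t: 25.35
tcp_pos: [0.5954, -0.2051, 0.1939]
tool_rot: [0.641, 0.767, 0.011, 0.018]
force: [-0.1, -0.1, -0.3]
finger_gap: -0.002
```

```bash
python3 -c "
from h import *
q()
rows([*cw(0,-.135),.134],100,step=.01)
pic('scene','s12',(150,290,120,360))"
```

```text
t 25.35 tcp [ 0.5954 -0.2051  0.1939] pitch -0.0393 q4 0.0183 zax [ 0.0414 -0.0068 -0.9991] phi 100.2
t 25.35 grasp [ 0.5976 -0.2055  0.1399] clamp [ 0.0015 -0.1419] phi 100.2 gap -0.002 F [-0.1 -0.1 -0.3] M [0.03 0.06 0.  ] zax [ 0.041 -0.007 -0.999]
[[0.007, -0.0017, 0.0058, 0.22]]
```

View pics/s12.png

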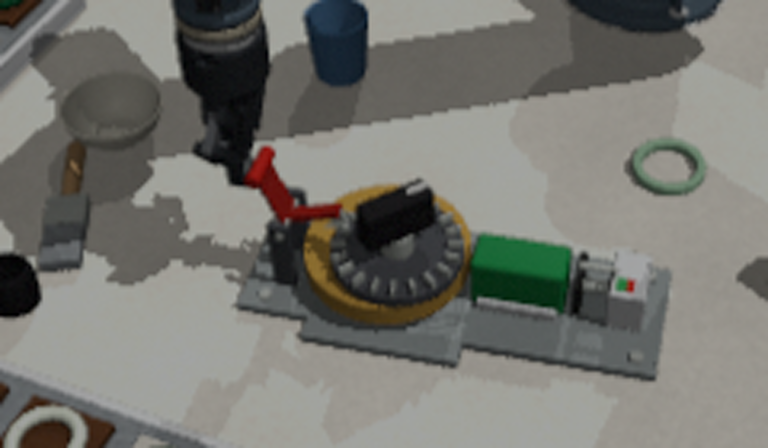

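The pawl is coming down. I'll push a little further so that it falls.

Request:
apply_moves([
  [[0.007, -0.001, 0.002, 0], [0.006, 0, 0.001, 0], [0, 0, 0, 0], [-0.005, 0, 0, 0], [-0.015, 0, -0.01, 0]],
])

```text
t: 25.9
tcp_pos: [0.592, -0.2051, 0.1981]
tool_rot: [0.639, 0.769, 0.01, 0.012]
force: [0.8, 0.1, 0.0]
finger_gap: -0.004
```

```bash
python3 -c "
from h import *
q()
pic('scene','s13',(150,290,120,360))"
```

```text
t 25.9 tcp [ 0.592  -0.2051  0.1981] pitch -0.0273 q4 0.0205 zax [ 3.190e-02  7.000e-04 -9.995e-01] phi 100.5
```

View pics/s13.png

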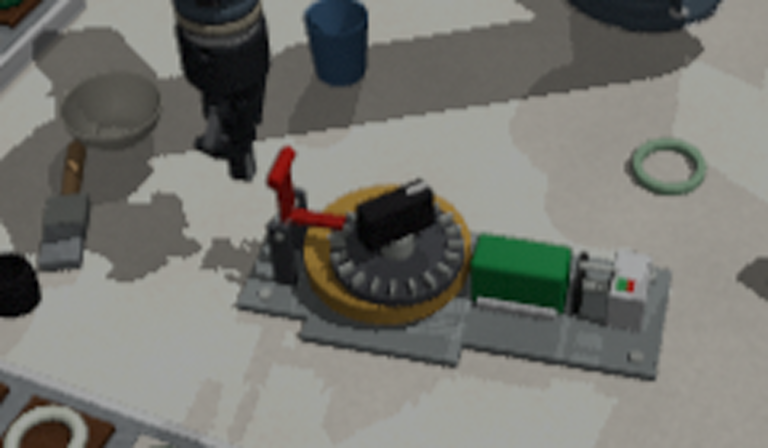

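The lever stands upright, so the pawl is down. Now to the knob.

Request:
apply_moves([
  [[0, 0, -0.03, 0], [0, 0, -0.03, 0], [0.01, 0, -0.005, -4], [0.022, 0, 0, -5], [0.026, 0, 0, -5]],
], fingers=0.65)

```text
t: 26.45
tcp_pos: [0.5787, -0.1598, 0.2672]
tool_rot: [0.542, 0.84, 0.008, 0.022]
force: [-0.1, -0.2, -0.4]
finger_gap: 0.65
```

```bash
python3 -c "
from h import *
q()
rows([*cw(0,0),.19],143,step=.025,rot=5)"
```

```text
t 26.45 tcp [ 0.5787 -0.1598  0.2672] pitch -0.0453 q4 0.0136 zax [ 0.0457 -0.0098 -0.9989] phi 114.3
t 26.45 grasp [ 0.5811 -0.1604  0.2133] clamp [-0.0069 -0.0946] phi 114.3 gap 0.65 F [-0.1 -0.2 -0.4] M [0.06 0.02 0.01] zax [ 0.046 -0.01  -0.999]
[[0.0151, 0.0049, 0.0037, -4.78], [0.0146, 0.0061, 0.0037, -4.78], [0.0141, 0.0073, 0.0037, -4.78], [0.0134, 0.0085, 0.0037, -4.78], [0.0127, 0.0096, 0.0037, -4.78]]
[[0.0118, 0.0106, 0.0037, -4.78]]
```

Request:
apply_moves([
  [[0.015, 0.005, 0, -4.8], [0.0145, 0.006, 0.002, -4.8], [0.014, 0.007, 0.003, -4.8], [0.0135, 0.0085, 0.003, -4.8], [0.0125, 0.009, 0.003, -4.8]],
])

```text
t: 26.95
tcp_pos: [0.5694, -0.0807, 0.2553]
tool_rot: [0.349, 0.937, 0.003, 0.025]
force: [-0.7, 0.2, -0.5]
finger_gap: 0.65
```

```bash
python3 -c "
from h import *
q()
rows([*cw(0,0),.19],143,step=.02,rot=5)"
```

```text
t 26.95 tcp [ 0.5694 -0.0807  0.2553] pitch -0.0501 q4 0.0072 zax [ 0.0492 -0.0111 -0.9987] phi 139.1
t 26.95 grasp [ 0.572  -0.0813  0.2014] clamp [-0.0021 -0.0152] phi 139.1 gap 0.65 F [-0.7  0.2 -0.5] M [ 0.03 -0.04 -0.  ] zax [ 0.049 -0.011 -0.999]
[[0.0109, 0.011, 0.0111, -3.86]]
```

Request:
apply_moves([
  [[0.01, 0.009, 0.01, -3], [0, 0.001, 0.01, 0], [0, 0, 0.01, 0]],
])

```text
t: 27.25
tcp_pos: [0.5708, -0.066, 0.2248]
tool_rot: [0.323, 0.946, 0.003, 0.027]
force: [-0.6, -0.0, -0.6]
finger_gap: 0.653
```

```bash
python3 -c "
from h import *
q()
rows([*cw(0,0),.108],143,step=.02,rot=5)
pic('scene','s14',(150,290,120,360))"
```

```text
t 27.25 tcp [ 0.5708 -0.066   0.2248] pitch -0.054 q4 0.0061 zax [ 0.0528 -0.0121 -0.9985] phi 142.3
t 27.25 grasp [ 0.5737 -0.0667  0.1709] clamp [ 0.002  -0.0011] phi 142.3 gap 0.653 F [-0.6 -0.  -0.6] M [ 0.05  0.05 -0.01] zax [ 0.053 -0.012 -0.999]
[[0.0013, -0.0006, 0.0157, -0.18], [0.0013, -0.0005, 0.0157, -0.18], [0.0013, -0.0005, 0.0157, -0.18], [0.0013, -0.0005, 0.0157, -0.18]]
```

View pics/s14.png

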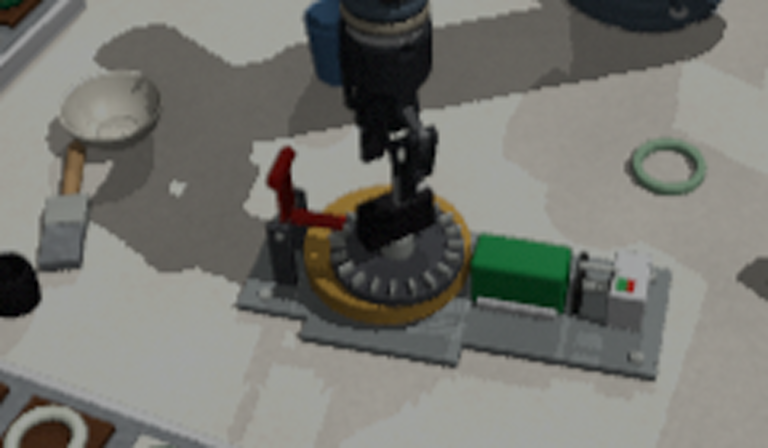

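The gripper is over the knob, and the pawl is down. I'll descend and grip.

Request:
apply_moves([
  [[0.001, -0.001, 0.016, 0], [0.001, -0.001, 0.016, 0], [0.001, 0, 0.016, 0], [0.001, 0, 0.012, 0], [0, 0, 0.001, 0]],
])

```text
t: 27.8
tcp_pos: [0.5703, -0.0706, 0.1582]
tool_rot: [0.327, 0.945, 0.002, 0.026]
force: [-0.1, -0.3, 0.0]
finger_gap: 0.652
```

```bash
python3 -c "
from h import *
q()
rows([*cw(0,0),.109],143,step=.02,rot=5)"
```

```text
t 27.8 tcp [ 0.5703 -0.0706  0.1582] pitch -0.0522 q4 0.006 zax [ 0.0508 -0.0126 -0.9986] phi 141.8
t 27.8 grasp [ 0.5731 -0.0713  0.1042] clamp [ 0.0006 -0.0055] phi 141.8 gap 0.652 F [-0.1 -0.3  0. ] M [ 0.03  0.03 -0.02] zax [ 0.051 -0.013 -0.999]
[[0.0043, 0.0033, -0.0049, -1.21]]
```

Request:
apply_moves([
  [[0.005, 0.003, -0.005, -1], [0, 0, 0, 0], [0, 0, 0, 0], [0, 0, 0, 0], [0, 0, 0, 0]],
], fingers=0, newtons=90)

```text
t: 28.3
tcp_pos: [0.5687, -0.0645, 0.1638]
tool_rot: [0.317, 0.948, 0.001, 0.027]
force: [3.0, 0.3, -5.6]
finger_gap: 0.293
```

```bash
python3 -c "
from h import *
q()
rows([*cw(0,0),.109],143,step=.02,rot=5)"
```

```text
t 28.3 tcp [ 0.5687 -0.0645  0.1638] pitch -0.0534 q4 0.0029 zax [ 0.0515 -0.0144 -0.9986] phi 143.0
t 28.3 grasp [ 0.5715 -0.0652  0.1098] clamp [0.0001 0.0008] phi 143.0 gap 0.293 F [ 3.   0.3 -5.6] M [-0.95  0.64 -0.22] zax [ 0.051 -0.014 -0.999]
[[-0.0004, -0.0006, 0.0008, 0.04]]
```

Request:
apply_moves([
  [[0, 0, 0, 6], [0, 0, 0, 6], [0, 0, 0, 6], [0, 0, 0, 6], [0, 0, 0, 6]],
])

```text
t: 28.8
tcp_pos: [0.5684, -0.0646, 0.1638]
tool_rot: [0.551, 0.834, 0.003, 0.025]
force: [6.8, 2.9, -4.7]
finger_gap: 0.296
```

```bash
python3 -c "
from h import *
q()
rows([*cw(0,0),.109],68,step=.02,rot=8)"
```

```text
t 28.8 tcp [ 0.5684 -0.0646  0.1638] pitch -0.0498 q4 -0.0122 zax [ 0.045  -0.0228 -0.9987] phi 113.1
t 28.8 grasp [ 0.5709 -0.0658  0.1099] clamp [-0.0006  0.0003] phi 113.1 gap 0.296 F [ 6.8  2.9 -4.7] M [-1.5   1.75  0.36] zax [ 0.045 -0.023 -0.999]
[[-0.0001, 0.0001, 0.0002, 7.52], [-0.0001, 0.0001, 0.0002, 7.52], [-0.0, 0.0001, 0.0002, 7.52], [-0.0, 0.0001, 0.0002, 7.52], [-0.0, 0.0001, 0.0002, 7.52]]
[[-0.0, 0.0001, 0.0002, 7.52]]
```

Request:
apply_moves([
  [[0, 0, 0, 6], [0, 0, 0, 6], [0, 0, 0, 6], [0, 0, 0, 6], [0, 0, 0, 4]],
])

```text
t: 29.3
tcp_pos: [0.5684, -0.0642, 0.1638]
tool_rot: [0.73, 0.683, 0.0, 0.023]
force: [9.4, 2.5, -5.4]
finger_gap: 0.293
```

```bash
python3 -c "
from h import *
q()
rows([*cw(0,0),.109],68,step=.02,rot=8)
pic('scene','s15',(190,270,200,340),5)"
```

```text
t 29.3 tcp [ 0.5684 -0.0642  0.1638] pitch -0.0403 q4 -0.0337 zax [ 0.032  -0.0339 -0.9989] phi 86.2
t 29.3 grasp [ 0.5702 -0.0661  0.1099] clamp [-0.0013  0.0002] phi 86.2 gap 0.293 F [ 9.4  2.5 -5.4] M [-0.85  2.01  1.72] zax [ 0.032 -0.034 -0.999]
[[0.0001, 0.0004, 0.0003, 6.08], [0.0001, 0.0004, 0.0003, 6.08], [0.0002, 0.0004, 0.0003, 6.08]]
```

View pics/s15.png

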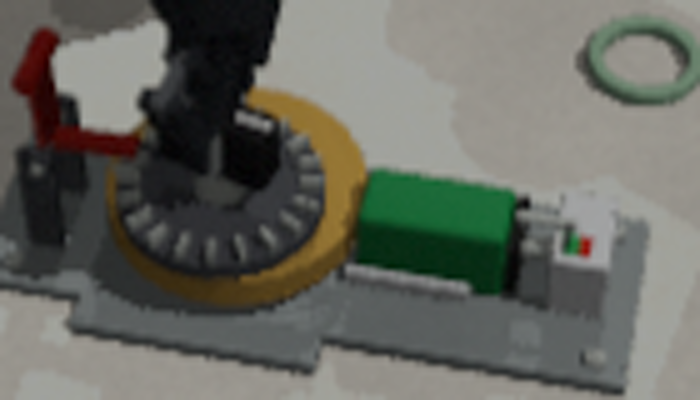

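The block is now against the pad, with the wheel at about 1.0 rad. One more click should bring it to 1.26, where I expect roughly 11 mm.

Request:
apply_moves([
  [[0, 0, 0, 5], [0, 0, 0, 5], [0, 0, 0, 5], [0, 0, 0, 4]],
])

```text
t: 29.75
tcp_pos: [0.5686, -0.0636, 0.1638]
tool_rot: [0.822, 0.568, -0.005, 0.024]
force: [9.3, 1.9, -5.5]
finger_gap: 0.293
```

```bash
python3 -c "
from h import *
q()
rows([*cw(0,0),.109],66,step=.02,rot=8)
pic('scene','s16',(190,270,200,340),5)"
```

```text
t 29.75 tcp [ 0.5686 -0.0636  0.1638] pitch -0.0311 q4 -0.0545 zax [ 0.0196 -0.0453 -0.9988] phi 69.2
t 29.75 grasp [ 0.5697 -0.066   0.1099] clamp [-0.0018  0.0003] phi 69.2 gap 0.293 F [ 9.3  1.9 -5.5] M [-0.01  2.11  2.36] zax [ 0.02  -0.045 -0.999]
[[0.0007, 0.0016, 0.0009, 3.25]]
```

View pics/s16.png

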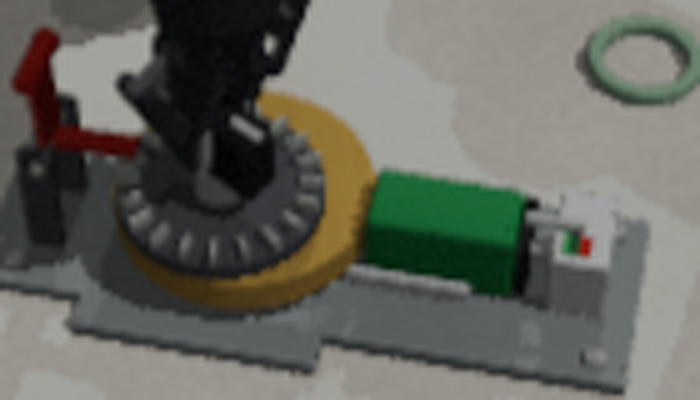

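Request:
apply_moves([
  [[0, 0, 0, 4], [0, 0, 0, 1]],
])

```text
t: 30.0
tcp_pos: [0.5689, -0.0633, 0.1638]
tool_rot: [0.841, 0.54, -0.008, 0.025]
force: [8.6, -0.1, -4.3]
finger_gap: 0.294
```

```bash
python3 -c "
from h import *
q()
rows([*cw(0,0),.109],66,step=.02,rot=8)
pic('scene','s17',(190,270,200,340),5)"
```

```text
t 30.0 tcp [ 0.5689 -0.0633  0.1638] pitch -0.0264 q4 -0.0635 zax [ 0.0136 -0.0503 -0.9986] phi 65.4
t 30.0 grasp [ 0.5696 -0.066   0.1099] clamp [-0.0018  0.0003] phi 65.4 gap 0.294 F [ 8.6 -0.1 -4.3] M [0.34 1.93 1.84] zax [ 0.014 -0.05  -0.999]
[[0.0008, 0.0017, 0.0009, -0.63]]
```

View pics/s17.png

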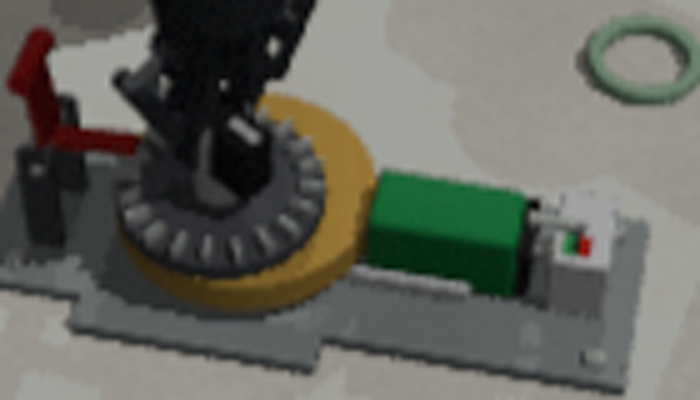

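The lever now leans slightly, so the pawl is riding a blade. A few degrees more.

Request:
apply_moves([
  [[0, 0, 0, 3], [0, 0, 0, 1.5]],
])

```text
t: 30.25
tcp_pos: [0.5691, -0.063, 0.1638]
tool_rot: [0.855, 0.518, -0.011, 0.026]
force: [8.2, 0.9, -5.4]
finger_gap: 0.291
```

```bash
python3 -c "
from h import *
q()
pic('scene','s18',(190,270,200,340),5)"
```

```text
t 30.25 tcp [ 0.5691 -0.063   0.1638] pitch -0.0219 q4 -0.0726 zax [ 0.0079 -0.0555 -0.9984] phi 62.3
```

View pics/s18.png

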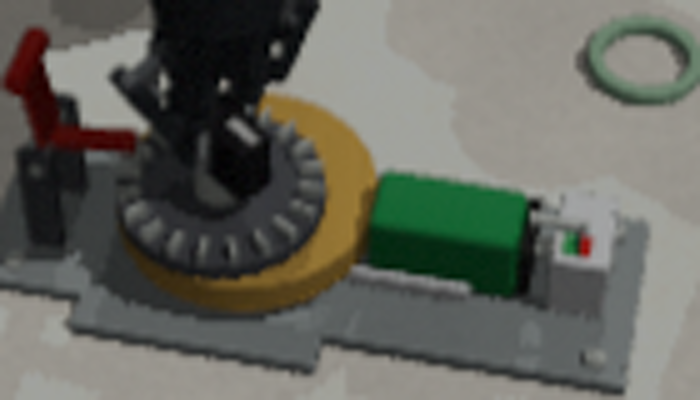

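Request:
apply_moves([
  [[0, 0, 0, 3], [0, 0, 0, 1.5]],
])

```text
t: 30.5
tcp_pos: [0.5693, -0.0627, 0.1638]
tool_rot: [0.868, 0.495, -0.014, 0.027]
force: [8.0, -0.7, -5.2]
finger_gap: 0.294
```

```bash
python3 -c "
from h import *
q()
pic('scene','s19',(190,270,200,340),5)"
```

```text
t 30.5 tcp [ 0.5693 -0.0627  0.1638] pitch -0.0178 q4 -0.0816 zax [ 0.0026 -0.0608 -0.9981] phi 59.4
```

View pics/s19.png

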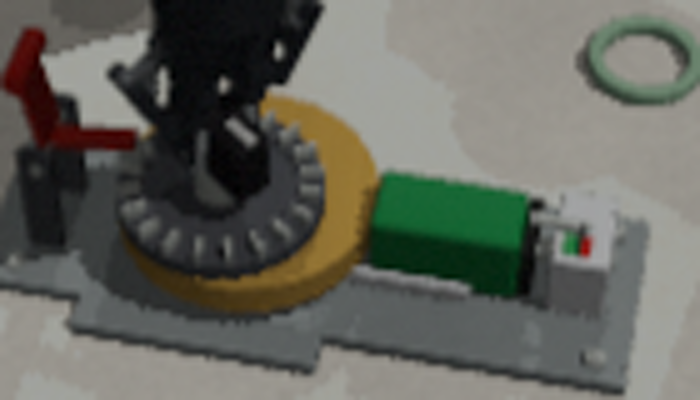

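The lever lean follows a ramp. It was upright just after 57° and again after 74°, and it now climbs towards the 90° blade, so 1.26 rad (72°) has been passed. I'll turn back gently to rest on that blade, then release.

Request:
apply_moves([
  [[0, 0, 0, -3], [0, 0, 0, -3], [0, 0, 0, -3]],
])

```text
t: 30.85
tcp_pos: [0.5699, -0.0628, 0.1637]
tool_rot: [0.827, 0.562, -0.016, 0.023]
force: [3.1, -1.7, -5.1]
finger_gap: 0.296
```

```bash
python3 -c "
from h import *
q();print(manip.sense()['ft_torque'])"
```

```text
t 30.85 tcp [ 0.5699 -0.0628  0.1637] pitch -0.0133 q4 -0.0764 zax [-0.0011 -0.0564 -0.9984] phi 68.4
[ 0.7860845   0.52108465 -0.35340451]
```

Request:
apply_moves([
  [[0, 0, 0, -2.5], [0, 0, 0, 0]],
])

```text
t: 31.05
tcp_pos: [0.57, -0.063, 0.1637]
tool_rot: [0.815, 0.578, -0.016, 0.021]
force: [2.0, -0.3, -5.0]
finger_gap: 0.294
```

```bash
python3 -c "
from h import *
q();print(manip.sense()['ft_torque'],manip.sense()['force'])
pic('scene','s20',(190,270,200,340),5)"
```

```text
t 31.05 tcp [ 0.57   -0.063   0.1637] pitch -0.0122 q4 -0.0719 zax [-0.0014 -0.053  -0.9986] phi 70.7
[0.43057412 0.24829446 0.05688172] [ 2.01801409 -0.26418868 -4.98399625]
```

View pics/s20.png

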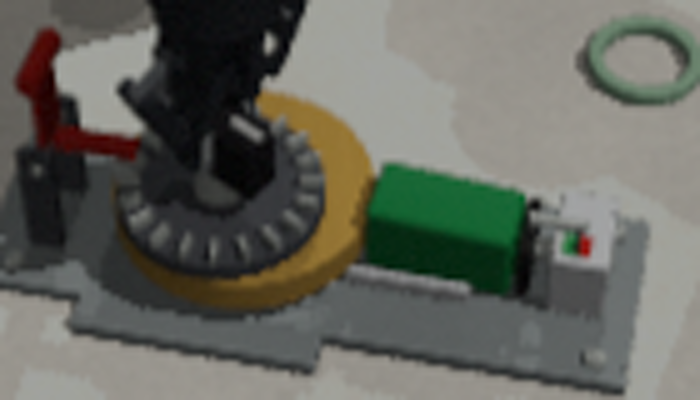

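Request:
apply_moves([
  [[0, 0, 0, 0], [0, 0, 0, 0], [0, 0, -0.01, 0], [0, 0, -0.03, 0], [0, 0, -0.04, 0]],
], fingers=0.6)

```text
t: 31.6
tcp_pos: [0.568, -0.0581, 0.2443]
tool_rot: [0.816, 0.578, -0.018, 0.019]
force: [1.3, -0.6, 0.1]
finger_gap: 0.599
```

Request:
apply_moves([
  [[0, -0.02, -0.04, 0], [0, -0.04, -0.03, 0], [0, -0.045, 0, 0], [0, -0.045, 0, 0], [0, -0.03, 0, 0]],
])

```text
t: 32.1
tcp_pos: [0.4014, 0.0051, 0.325]
tool_rot: [0.816, 0.577, -0.008, 0.032]
force: [0.9, 0.9, 0.6]
finger_gap: 0.596
```

```bash
python3 -c "
from h import *
q();print(manip.sense()['force'])
pic('scene','s21',(190,270,200,340),5)
pic('top','t4',(150,270,220,390),4.5)"
```

```text
t 32.1 tcp [0.4014 0.0051 0.325 ] pitch -0.037 q4 -0.0645 zax [ 0.0243 -0.0609 -0.9979] phi 70.5
[0.93366813 0.85144424 0.58955752]
```

View pics/s21.png

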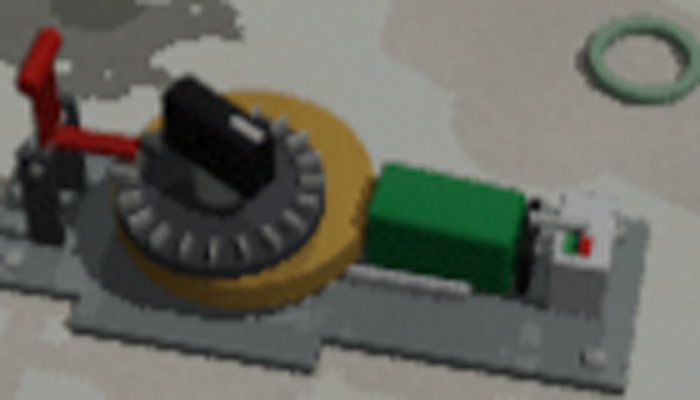

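View pics/t4.png

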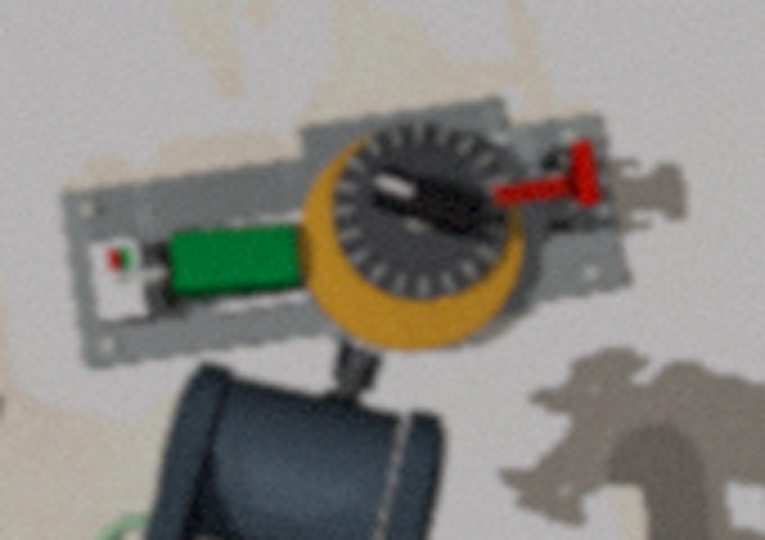

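```bash
python3 - <<'E'
from h import *
for cam,n in(('scene','s21'),('top','t4')):
    I=cv2.imread(f'pics/{n}_full.png');P=cloud(cam,cv2.medianBlur(np.load(f'pics/{n}_d.npy'),3));h=cv2.cvtColor(I,cv2.COLOR_BGR2HSV)
    C=np.dstack([(P[...,:2]-O)@X,(P[...,:2]-O)@Y,P[...,2]])*1000
    m=(cv2.inRange(h,(50,120,40),(85,255,255))>0)&(abs(C[...,1]-120)<58)&(abs(C[...,0]+16)<45)&(C[...,2]>15)
    c=C[m]; print(cam,len(c),'extent y',np.percentile(c[:,1],[0,2,98,100]).round(1),'x',np.percentile(c[:,0],[2,98]).round(1))
    t=c[(c[:,0]<2)&(c[:,0]>-34)&(c[:,1]>85)&(c[:,1]<160)&(c[:,2]>55)];A=np.c_[t[:,0]+16,t[:,1]-120,np.ones(len(t))];print(' top plane slope x,y,z',np.linalg.lstsq(A,t[:,2],rcond=None)[0].round(3))
    k=(P[...,2]>.124)&(P[...,2]<.136)&(abs(C[...,0])<45)&(abs(C[...,1])<45)
    Q=C[k];r=cv2.minAreaRect(Q[:,:2].astype(np.float32));v=np.linalg.svd(Q[:,:2]-Q[:,:2].mean(0),full_matrices=False)[2][0]
    print(' knob',len(Q),r,'theta',0.75+np.radians(90-(np.degrees(np.arctan2(v[1],v[0]))%180)))
    # near pad: points 
    p=(C[...,1]>150)&(C[...,1]<200)&(abs(C[...,0]+16)<30)&(C[...,2]>25)&~m
    d=C[p];print(' pad y (not green) pct',np.percentile(d[:,1],[0,2,5,10,25]).round(1))
    s=(cv2.inRange(h,(0,120,60),(8,255,255))>0)|(cv2.inRange(h,(172,120,60),(180,255,255))>0)
    s&=(C[...,1]>150)&(C[...,1]<260)&(abs(C[...,0]+16)<40); v,u=np.nonzero(s);print(' red scale px',u.mean().round(1),v.mean().round(1),len(u))
    g=(cv2.inRange(h,(45,90,40),(90,255,255))>0)&(C[...,1]>185)&(C[...,1]<260)&(abs(C[...,0]+16)<40);v2,u2=np.nonzero(g);print(' green scale',u2.mean().round(1),v2.mean().round(1),len(u2))
    x0,x1,y0,y1=int(u.mean())-22,int(u.mean())+22,int(v.mean())-16,int(v.mean())+16
    cv2.imwrite(f'pics/z_{n}.png',cv2.resize(I[y0:y1,x0:x1],None,fx=16,fy=16,interpolation=cv2.INTER_CUBIC))
E
```

```text
scene 383 extent y [ 90.6  94.3 176.6 177.8] x [-27.7  10.5]
 top plane slope x,y,z [-8.6000e-02  6.0000e-03  6.8636e+01]
 knob 161 ((0.6524758338928223, 0.2787208557128906), (69.82672882080078, 24.87356948852539), 62.56468963623047) theta 1.242846873059059
 pad y (not green) pct [150.7 152.5 154.8 158.4 167.9]
 red scale px 316.4 238.7 7
 green scale 313.8 238.3 10
top 383 extent y [ 91.2  93.5 176.3 177.8] x [-37.7   5.1]
 top plane slope x,y,z [-8.8000e-02  2.0000e-03  6.9095e+01]
 knob 194 ((-0.9804754257202148, -0.12132644653320312), (71.80362701416016, 25.55924415588379), 60.73587417602539) theta 1.2609687427124707
 pad y (not green) pct [150.  152.2 156.3 178.3 180.8]
 red scale px 245.0 207.0 3
 green scale 247.4 207.2 5
```

View pics/z_s21.png

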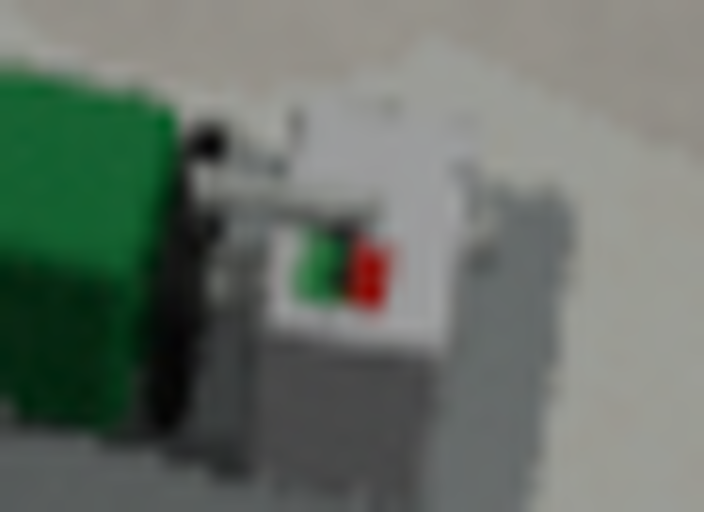

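View pics/z_t4.png

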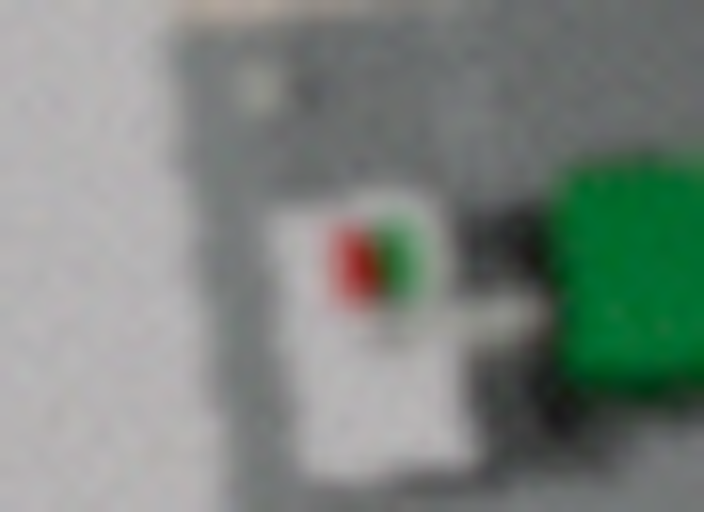

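The knob reads 1.25 rad, so it sits on the 1.26 blade. The dark pointer lies close to the green/red boundary, so I need a finer reading. I'll average several frames and compare them with the pad-free frames I already have.

```bash
python3 - <<'E'
from h import *
now=[];nt=[]
for i in range(10): now.append(manip.snapshot('scene')[0][...,::-1].astype(float)); 
for i in range(8): nt.append(manip.snapshot('top')[0][...,::-1].astype(float))
N=np.mean(now,0);T=np.mean(nt,0);np.save('pics/N.npy',N);np.save('pics/T.npy',T)
B=np.mean([cv2.imread(f'pics/{n}_full.png').astype(float) for n in('s3','s4','s10','s11','s12','s13','s14')],0)
TB=cv2.imread('pics/top0.png').astype(float)
def crop(A,x0,x1,y0,y1,k): return cv2.resize(np.clip(A[y0:y1,x0:x1],0,255).astype(np.uint8),None,fx=k,fy=k,interpolation=cv2.INTER_NEAREST)
cv2.imwrite('pics/cmp_s.png',np.vstack([crop(B,298,332,226,246,20),crop(N,298,332,226,246,20)])[::1])
cv2.imwrite('pics/cmp_t.png',np.vstack([crop(TB,236,270,198,218,20),crop(T,236,270,198,218,20)]))
for nm,A in(('before',B),('now',N)):
    print(nm)
    for r in(236,237,238,239,240): print(r,[tuple(int(x) for x in A[r,c,::-1]) for c in range(309,321)])
print(manip.sense()['t'])
E
```

```text
before
236 [(106, 111, 111), (84, 88, 88), (69, 70, 70), (119, 129, 121), (121, 142, 126), (129, 147, 134), (142, 153, 146), (154, 146, 145), (157, 155, 156), (157, 159, 159), (158, 159, 159), (157, 157, 158)]
237 [(88, 92, 91), (61, 63, 63), (104, 104, 103), (127, 141, 129), (79, 127, 91), (68, 124, 83), (88, 129, 98), (136, 100, 91), (146, 106, 106), (151, 125, 124), (156, 153, 154), (154, 155, 156)]
238 [(76, 78, 75), (48, 48, 47), (134, 134, 132), (112, 137, 117), (57, 119, 73), (35, 115, 58), (51, 104, 53), (128, 55, 31), (139, 28, 23), (149, 110, 109), (153, 149, 149), (151, 152, 153)]
239 [(77, 79, 76), (58, 58, 57), (143, 143, 141), (99, 133, 106), (44, 116, 64), (34, 113, 58), (58, 98, 50), (129, 51, 29), (139, 28, 23), (150, 119, 119), (152, 148, 149), (151, 152, 152)]
240 [(71, 73, 70), (71, 71, 70), (147, 147, 146), (110, 134, 116), (64, 115, 78), (58, 118, 75), (74, 86, 50), (130, 42, 27), (139, 27, 23), (150, 134, 134), (152, 150, 151), (151, 152, 152)]
now
236 [(102, 107, 106), (102, 107, 106), (126, 127, 126), (114, 125, 116), (72, 99, 79), (51, 69, 56), (45, 48, 46),
[... 153 characters left out ...]
, 116, 82), (37, 98, 54), (31, 58, 38), (115, 52, 50), (133, 85, 85), (146, 120, 120), (153, 150, 151), (154, 155, 156)]
238 [(72, 74, 71), (90, 92, 89), (141, 141, 139), (110, 133, 114), (54, 114, 69), (28, 92, 46), (39, 50, 31), (125, 28, 23), (136, 27, 22), (146, 108, 106), (153, 149, 150), (154, 154, 155)]
239 [(73, 75, 72), (102, 103, 101), (142, 143, 140), (94, 128, 101), (42, 112, 62), (22, 73, 36), (42, 31, 22), (126, 25, 22), (136, 28, 23), (147, 117, 116), (154, 150, 151), (154, 154, 155)]
240 [(68, 70, 67), (89, 90, 88), (143, 143, 143), (105, 128, 111), (61, 111, 75), (49, 97, 63), (67, 59, 36), (127, 32, 23), (137, 28, 23), (149, 135, 135), (154, 154, 154), (154, 155, 155)]
33.1
```

View pics/cmp_s.png

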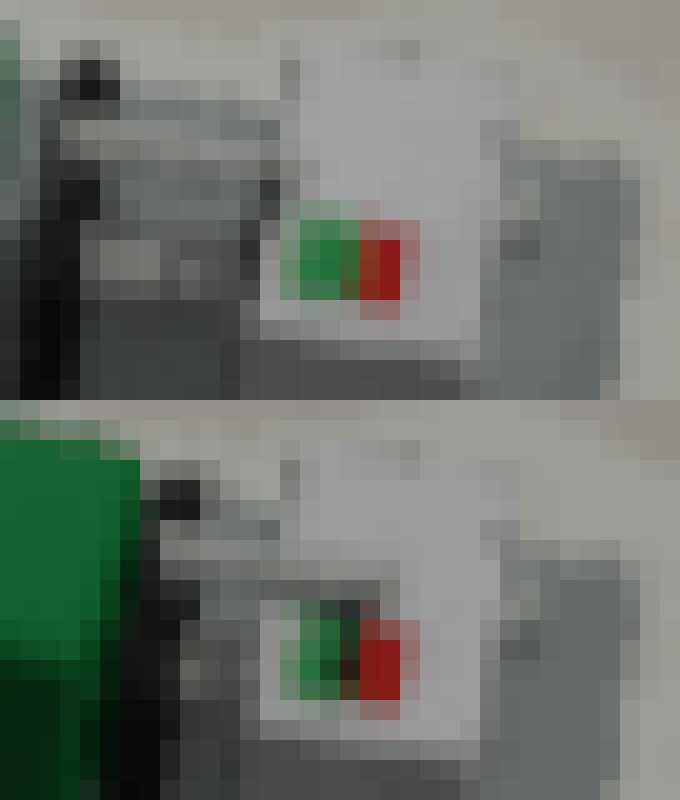

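View pics/cmp_t.png

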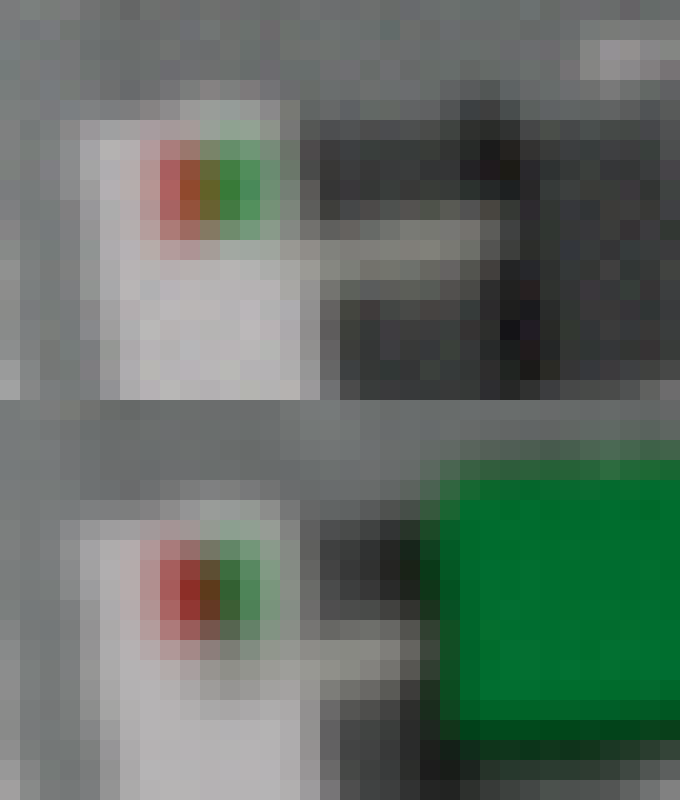

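```bash
python3 - <<'E'
from h import *
for cam,n in[('scene',f's{i}') for i in(10,11,13,14,15,16,17,18,19,20,21)]+[('top','t3'),('top','t4')]:
    I=cv2.imread(f'pics/{n}_full.png');P=cloud(cam,np.load(f'pics/{n}_d.npy'));h=cv2.cvtColor(I,cv2.COLOR_BGR2HSV)
    C=np.dstack([(P[...,:2]-O)@X,(P[...,:2]-O)@Y,P[...,2]])*1000
    m=(cv2.inRange(h,(50,120,40),(85,255,255))>0)&(abs(C[...,1]-120)<62)&(abs(C[...,0]+16)<45)&(C[...,2]>15)
    c=C[m]; t=c[(c[:,0]<2)&(c[:,0]>-36)&(c[:,1]>85)&(c[:,1]<165)&(abs(c[:,2]-68)<8)]
    yc=np.median(t[:,1]);A=np.c_[t[:,0]+16,t[:,1]-yc,np.ones(len(t))];s,res,_,_=np.linalg.lstsq(A,t[:,2],rcond=None)
    print(cam,n,len(t),'slope',s.round(3),'sd',np.std(A@s-t[:,2]).round(2),'y',np.percentile(c[:,1],[1,99]).round(1),'x',np.percentile(c[:,0],[1,99]).round(1))
E
```

```text
scene s10 188 slope [ 4.2000e-02 -3.0000e-03  6.6774e+01] sd 2.02 y [ 73.5 160.2] x [-27.   12.8]
scene s11 189 slope [1.4000e-02 3.0000e-03 6.6727e+01] sd 1.66 y [ 73.6 160.3] x [-26.5  12.9]
scene s13 191 slope [ 1.6000e-02 -8.0000e-03  6.6537e+01] sd 1.95 y [ 73.6 160.1] x [-26.9  12.8]
scene s14 185 slope [ 3.4000e-02 -7.0000e-03  6.6849e+01] sd 1.91 y [ 73.5 160.2] x [-26.8  12.9]
scene s15 200 slope [-3.2000e-02  3.0000e-03  6.6812e+01] sd 1.88 y [ 88.3 174. ] x [-26.3  13.3]
scene s16 177 slope [-1.4000e-02 -5.0000e-03  6.8011e+01] sd 1.84 y [ 94.5 179.3] x [-25.9  13.9]
scene s17 175 slope [-3.2000e-02  4.0000e-03  6.8355e+01] sd 1.83 y [ 95.2 180.7] x [-25.4  14.6]
scene s18 172 slope [-5.1000e-02 -1.0000e-03  6.8668e+01] sd 1.86 y [ 95.2 181. ] x [-24.5  14.6]
scene s19 172 slope [-4.5000e-02  1.0000e-03  6.9037e+01] sd 1.93 y [ 95.7 181.5] x [-24.3  14.5]
scene s20 206 slope [-6.1000e-02  6.0000e-03  6.8589e+01] sd 1.83 y [ 93.1 179. ] x [-29.2  11.9]
scene s21 207 slope [-7.0000e-02  7.0000e-03  6.8694e+01] sd 1.93 y [ 93.4 179.1] x [-28.7  11.6]
top t3 186 slope [ 2.6000e-02 -9.0000e-03  6.7236e+01] sd 2.68 y [ 76.5 158.8] x [-59.    4.7]
top t4 273 slope [-8.1000e-02 -6.0000e-03  6.9065e+01] sd 2.7 y [ 92.6 180.8] x [-38.2   5.8]
```

The pad reads about 13.1 mm. Its image shift is 4.25 px in both views against about 3.24 px per 10 mm, and the pointer centre is inside green. However, the block has rolled about 5°, with its -x side lifted while it was clamped. I'll press that side down lightly with closed fingertips to seat it.

```bash
python3 -c "
from h import *
q()
rows([*cw(-.026,.125),.14],100,step=.03,rot=6)"
```

```text
t 33.1 tcp [0.4043 0.004  0.3235] pitch -0.0351 q4 -0.0645 zax [ 0.0225 -0.0604 -0.9979] phi 70.5
t 33.1 grasp [0.4056 0.0007 0.2696] clamp [-0.1518  0.0945] phi 70.5 gap 0.602 F [ 0.  -0.3 -1.2] M [0.03 0.04 0.02] zax [ 0.022 -0.06  -0.998]
[[0.0136, 0.0127, 0.0184, -4.22], [0.0126, 0.0137, 0.0184, -4.22], [0.0115, 0.0146, 0.0184, -4.22], [0.0104, 0.0154, 0.0184, -4.22], [0.0093, 0.0161, 0.0184, -4.22]]
[[0.0081, 0.0168, 0.0184, -4.22], [0.0068, 0.0173, 0.0184, -4.22]]
```

Request:
apply_moves([
  [[0.0135, 0.013, 0.018, -4.2], [0.0125, 0.0135, 0.018, -4.2], [0.0115, 0.0145, 0.018, -4.2], [0.0105, 0.0155, 0.018, -4.2], [0.0095, 0.016, 0.018, -4.2]],
], fingers=0)

```text
t: 33.6
tcp_pos: [0.4919, 0.0419, 0.233]
tool_rot: [0.693, 0.72, -0.012, 0.032]
force: [0.4, 0.7, 0.1]
finger_gap: 0.0
```

```bash
python3 -c "
from h import *
q()
rows([*cw(-.026,.125),.13],100,step=.03,rot=6)"
```

```text
t 33.6 tcp [0.4919 0.0419 0.233 ] pitch -0.0348 q4 -0.0811 zax [ 0.0294 -0.0624 -0.9976] phi 92.2
t 33.6 grasp [0.4935 0.0386 0.1791] clamp [-0.0587  0.1165] phi 92.2 gap 0.0 F [0.4 0.7 0.1] M [ 0.07  0.01 -0.02] zax [ 0.029 -0.062 -0.998]
[[0.008, 0.0149, 0.0245, -3.92], [0.0069, 0.0155, 0.0245, -3.92]]
```

Request:
apply_moves([
  [[0.007, 0.013, 0.023, -3.9], [0.005, 0.01, 0.02, -3.9], [0.002, 0.003, 0.01, 0], [0, 0, 0.005, 0]],
])

```text
t: 34.0
tcp_pos: [0.5217, 0.0557, 0.1708]
tool_rot: [0.64, 0.768, -0.014, 0.032]
force: [-0.5, -0.1, -0.2]
finger_gap: -0.0
```

```bash
python3 -c "
from h import *
q()
rows([*cw(-.026,.125),.092],100,step=.03,rot=6)
pic('scene','s22',(170,270,200,375),4)"
```

```text
t 34.0 tcp [0.5217 0.0557 0.1708] pitch -0.0331 q4 -0.0925 zax [ 0.0302 -0.0623 -0.9976] phi 100.3
t 34.0 grasp [0.5234 0.0524 0.117 ] clamp [-0.0269  0.1249] phi 100.3 gap -0.0 F [-0.5 -0.1 -0.2] M [-0.02  0.02 -0.02] zax [ 0.03  -0.062 -0.998]
[[0.0017, 0.0004, 0.0249, 0.34]]
```

View pics/s22.png

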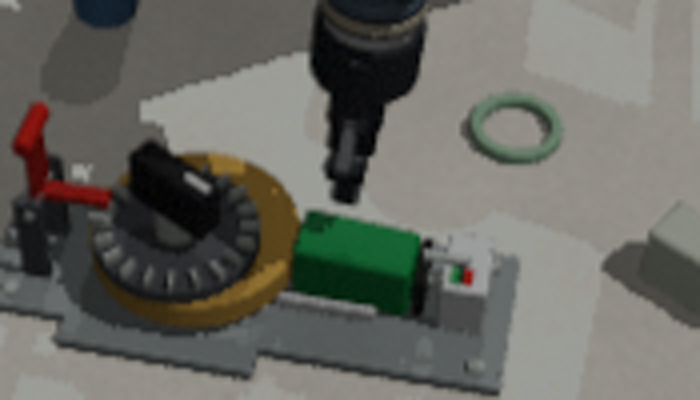

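Request:
apply_moves([
  [[0.001, 0, 0.012, 0], [0.001, 0, 0.007, 0], [0, 0, 0.003, 0]],
])

```text
t: 34.35
tcp_pos: [0.5211, 0.0556, 0.1487]
tool_rot: [0.641, 0.767, -0.014, 0.032]
force: [0.1, 0.1, -0.1]
finger_gap: 0.0
```

Request:
apply_moves([
  [[0, 0, 0.003, 0], [0, 0, 0.003, 0]],
])

```text
t: 34.55
tcp_pos: [0.5209, 0.0549, 0.1431]
tool_rot: [0.641, 0.767, -0.014, 0.032]
force: [-4.6, -0.2, 19.7]
finger_gap: 0.001
```

```bash
python3 -c "
from h import *
q()
rows([*cw(-.026,.125),.087],100,step=.03,rot=6)"
```

```text
t 34.55 tcp [0.5209 0.0549 0.1431] pitch -0.0335 q4 -0.1014 zax [ 0.0309 -0.0629 -0.9975] phi 100.1
t 34.55 grasp [0.5225 0.0515 0.0893] clamp [-0.0278  0.1243] phi 100.1 gap 0.001 F [-4.6 -0.2 19.7] M [-0.03  0.83 -0.03] zax [ 0.031 -0.063 -0.998]
[[0.0009, 0.0018, 0.0022, 0.15]]
```

Request:
apply_moves([
  [[0, 0, 0.003, 0], [0, 0, 0.003, 0]],
])

```text
t: 34.75
tcp_pos: [0.518, 0.0543, 0.1407]
tool_rot: [0.641, 0.767, -0.017, 0.03]
force: [-6.3, 1.5, 24.5]
finger_gap: -0.003
```

```bash
python3 -c "
from h import *
q()
pic('scene','s23',(170,270,200,375),4)"
```

```text
t 34.75 tcp [0.518  0.0543 0.1407] pitch -0.0274 q4 -0.1048 zax [ 0.0247 -0.0643 -0.9976] phi 100.2
```

Request:
apply_moves([
  [[0, 0, 0.003, 0], [0, 0, 0.003, 0]],
])

```text
t: 35.0
tcp_pos: [0.5177, 0.0543, 0.1407]
tool_rot: [0.641, 0.767, -0.016, 0.031]
force: [-5.4, 1.7, 24.0]
finger_gap: 0.0
```

View pics/s23.png

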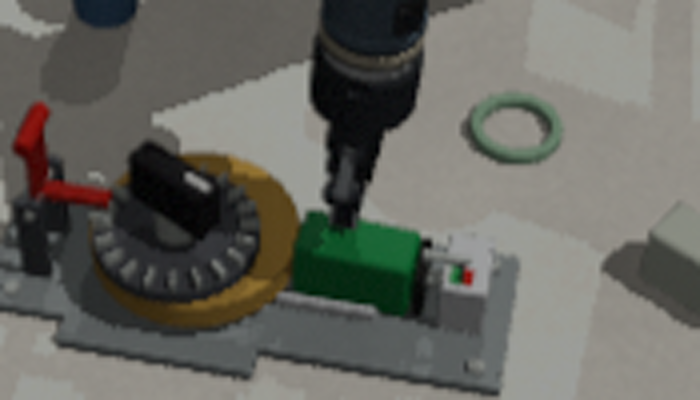

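The tip stopped at z = 0.068, the flat block-top height. Backing off to re-measure.

Request:
apply_moves([
  [[0, 0, -0.01, 0], [0, 0, -0.025, 0], [0, 0, -0.035, 0], [0, -0.01, -0.035, 0], [0, -0.03, -0.03, 0]],
])

```text
t: 35.5
tcp_pos: [0.4763, 0.0557, 0.2789]
tool_rot: [0.641, 0.766, -0.015, 0.032]
force: [1.5, -0.0, 0.4]
finger_gap: 0.003
```

Request:
apply_moves([
  [[0, -0.035, -0.01, 0], [0, -0.035, 0, 0], [0, -0.02, 0, 0], [0, 0, 0, 0]],
])

```text
t: 35.9
tcp_pos: [0.3832, 0.0403, 0.2927]
tool_rot: [0.641, 0.766, -0.012, 0.037]
force: [0.3, 1.4, -0.4]
finger_gap: -0.001
```

```bash
python3 - <<'E'
from h import *
q()
for i in range(3): pic('scene',f'f{i}',(170,270,200,375),4)
for i in range(2): pic('top',f'g{i}',(150,270,220,390),4.5)
for cam,n in[('scene',f'f{i}') for i in range(3)]+[('top','g0'),('top','g1')]:
    I=cv2.imread(f'pics/{n}_full.png');P=cloud(cam,np.load(f'pics/{n}_d.npy'));h=cv2.cvtColor(I,cv2.COLOR_BGR2HSV)
    C=np.dstack([(P[...,:2]-O)@X,(P[...,:2]-O)@Y,P[...,2]])*1000
    m=(cv2.inRange(h,(50,120,40),(85,255,255))>0)&(abs(C[...,1]-120)<62)&(abs(C[...,0]+16)<45)&(C[...,2]>15)
    c=C[m]; t=c[(c[:,0]<2)&(c[:,0]>-36)&(c[:,1]>85)&(c[:,1]<165)&(abs(c[:,2]-68)<8)]
    A=np.c_[t[:,0]+16,t[:,1]-135,np.ones(len(t))];s=np.linalg.lstsq(A,t[:,2],rcond=None)[0]
    k=(P[...,2]>.124)&(P[...,2]<.136)&(abs(C[...,0])<45)&(abs(C[...,1])<45);Q=C[k];th=0
    if len(Q)>50: v=np.linalg.svd(Q[:,:2]-Q[:,:2].mean(0),full_matrices=False)[2][0];th=.75+np.radians(90-(np.degrees(np.arctan2(v[1],v[0]))%180))
    print(n,len(t),'slope',s.round(3),'y',np.percentile(c[:,1],[1,99]).round(1),'x',np.percentile(c[:,0],[1,99]).round(1),'theta',round(th,3))
F=np.mean([cv2.imread(f'pics/f{i}_full.png').astype(float) for i in range(3)],0)
for r in(237,238,239,240): print(r,[tuple(int(x) for x in F[r,c,::-1]) for c in range(311,318)])
E
```

```text
t 35.9 tcp [0.3832 0.0403 0.2927] pitch -0.0493 q4 -0.0791 zax [ 0.0411 -0.0664 -0.9969] phi 100.1
f0 210 slope [1.3000e-02 1.0000e-03 6.7027e+01] y [ 93.2 178.8] x [-32.2   9.6] theta 1.249
f1 212 slope [ 1.1000e-02 -0.0000e+00  6.7045e+01] y [ 93.2 178.7] x [-32.7  10.2] theta 1.251
f2 217 slope [-6.00e-03  2.00e-03  6.69e+01] y [ 93.3 178.9] x [-31.8  11.1] theta 1.239
g0 272 slope [ 1.8000e-02 -3.0000e-03  6.7799e+01] y [ 92.7 181. ] x [-40.2   3.1] theta 1.27
g1 270 slope [-7.0000e-03  6.0000e-03  6.7659e+01] y [ 92.6 180.9] x [-40.   3.] theta 1.242
237 [(139, 139, 137), (129, 141, 130), (71, 115, 81), (36, 97, 54), (36, 55, 40), (120, 65, 64), (140, 101, 100)]
238 [(139, 140, 137), (109, 132, 113), (53, 113, 68), (27, 88, 44), (41, 43, 27), (124, 27, 23), (134, 28, 23)]
239 [(140, 141, 138), (93, 126, 100), (41, 111, 60), (22, 69, 35), (43, 36, 23), (124, 28, 22), (135, 27, 22)]
240 [(141, 142, 141), (104, 127, 110), (59, 110, 74), (48, 95, 62), (66, 60, 36), (126, 32, 24), (135, 26, 22)]
```

View pics/f2.png

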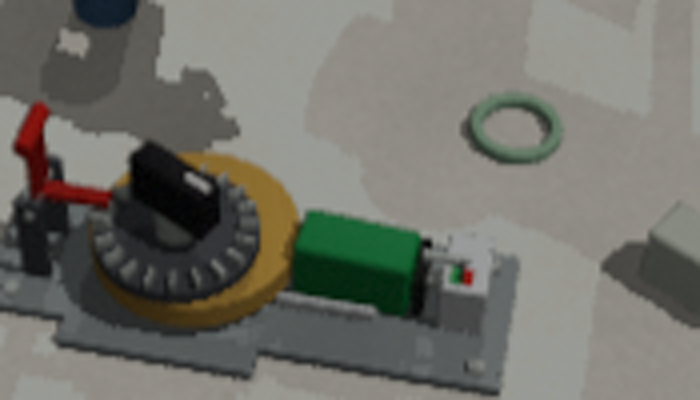

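View pics/g1_full.png

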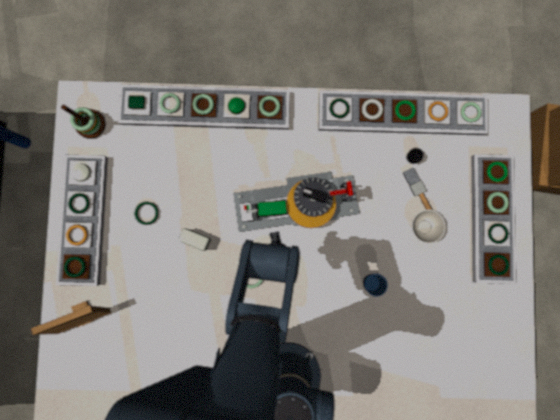

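The block now lies flat (top-plane slope under 0.02, top at about 67 to 68 mm). The knob holds at 1.25 rad, the pawl is down, and the pointer has not moved. The white block, bangle and bowl are where they were, so I'll hand in.

```bash
python3 -c "
from station import manip
print(manip.sense()['t'],manip.sign_off())"
```

```text
the job is handed in; nothing more can be done
36.15 None
```

The green block is clamped and the job was handed in at 36 s, with the arm clear of everything. I threw the pawl clear, turned the knob back to its stop, stood the block in the bed, dropped the pawl, clicked forward four blades and released.

**Last checks**
- **Knob:** reads about 1.25 rad in both views, so it rests on the 1.26 blade. The pawl lever is upright.
- **Pad:** about 13 mm in, from its image shift in both views and from the pointer. This is inside the green band but near the upper end, with roughly 2 mm to spare. An edge-based depth estimate gave 11.5 to 13.5 mm.
- **Block:** flat in the bed, top at about 67 to 68 mm, between the rails.
- **Bystanders:** the white block, dark green bangle and white bowl look unmoved in the final top picture; I compared them by eye only.

**What went wrong on the way**
- **Tool tilt:** fast moves left the tool leaning by up to about 0.12 rad. I squared it by pressing the open fingertips on bare table at about 24 N before grasping. It was not fully level for the later steps.
- **Setting down:** the wrist force reached about 36 N when the block met the bed floor.
- **Block roll:** tightening rolled the block about 5°. After releasing, I pressed it flat with the fingertips at about 24 N; the pointer and knob did not change.
- **Overshoot:** while clicking forward I took the knob to roughly 1.46 rad, so the pad was briefly deeper than it is now before settling back on the 1.26 blade.

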